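# Walk the heavy basket form onto the weaving board

## Task

Walk the heavy wooden basket form across the mat onto the square weaving board by rocking it: take one ball handle, raise that side three to five centimetres so that the form leans on the opposite rim of its foot, swing it forward about that rim, set it down, then do the same with the other handle, in at least three short steps by turns, starting with the handle nearer the robot. Never lift the form clear of the surface or let it lean more than 25 degrees; leave the basket, ruler and shears alone, and finish with the form let go, standing upright and still with its whole foot on the board.

Things in the scene. Friction and masses are not known exactly. Their poses are not given: they have to be found in the camera images.
- form: solid turned hardwood cylinder, 160 mm diameter, 110 mm tall, 1.3 to 1.95 kg, loose, on a flat foot 156 mm across (2 mm bevel round the bottom edge), with two ball handles. Origin: centre of the foot's underside; z up; x lies along the handles and points to the far one. Starts flat on the mat, to the robot's right of the board (lower y), x within 0.3 rad of world x.
- near_handle (a point): centre of the ball handle on the robot's side (form frame: -112, 0, 80 mm): a wooden ball 32 mm in diameter on a level 14 mm neck that stands out of the form's side along form x; pinched across its middle it swivels freely between the fingers
- far_handle (a point): the same on the opposite side, away from the robot (form frame: 112, 0, 80 mm)
- board: square dark wooden weaving board, 210 x 210 x 14 mm, fixed to the bench, square upright edges all round. Origin: centre of its underside, level with the mat; x and y along its sides, z up
- basket: bystander: woven basket, 140 mm across the mouth, 100 mm tall with a hoop handle to 190 mm; origin centre of its underside
- ruler: bystander: wooden ruler 360 x 30 x 6 mm, lying along its own y axis; origin centre of its underside
- shears: bystander: steel hand shears about 165 mm long, lying along their x axis; origin on the mat near the pivot

How it is judged:
By the outcome, as a careful person would: the job done as asked, in the order asked, and still so for the second after the job is handed in, with the robot touching nothing.
It also fails if it takes over 72 s, if anything falls off the work surface, if the arm or the gripper's body presses on something with over 40 N, if the wrist force passes 120 N, or if a joint passes its speed limit or range.

## Robot

A 6-joint arm with a two-finger parallel gripper is mounted at the origin on the work surface. World frame = base frame: x ahead of the robot, y to its left, z up, the work surface at z = 0. Lengths are in m, angles in rad, forces in N, time in s.
With the tool pointing down it reaches from about 0.375 to 0.9 m from the base axis. Payload 3.1 kg.
Tool frame: the origin (TCP) lies on the centre line of the jaws, within the pads' length; the fingertips stand manip.finger_overhang ahead of it and the grasp point (between the pads) lies 11 mm behind it (manip.finger_overhang is the distance from the TCP to the fingertips, in m); y points along the fingers, z is the direction in which the jaws open and shut, and the axes are right-handed (so a half turn about y gives the same grasp; the last joint's range is limited). The gripper opens to 85 mm and grips with 20 to 120 N. Pads are 22 mm wide; open, the fingers measure 114 mm over their backs; the gripper's body (76 mm by 85 mm) begins 54 mm behind the grasp point. The pads swing forward as they close: fully open they stand 13 mm farther back than shut.
Start: joints at [-1.319, 0.527, 1.433, -0, 1.181, -0.178], TCP at [0.261, -0.568, 0.239] pointing down, gripper open.
Joint ranges: [-3.08, 3.08], [-0.75, 2.2], [0.22, 2.44], [-1.43, 4.57], [0, 2.65], [-2.85, 2.85]. Speed limits (rad/s): [2.79, 2.79, 3.14, 3.14, 3.14, 3.14].

## Interface

Orientations are given as a unit quaternion [x, y, z, w].
In Python, from station import manip gives the robot as it stands.
- The arm moves only by the tool send_rows, never from a script. Its argument "plan" is a list of rows, each an object with "linear": the shift along the tool's x, y, z in units of 30 mm (1.0 is 30 mm), a list of three; "roll": the turn about the tool's y in units of 6 degrees (1.0 is 6 degrees). In form: [{"linear": [tx, ty, tz], "roll": roll}, ...]. A call has exactly 5 rows; each row shifts and turns the commanded pose from where the row before left it, along the tool's axes as they then stand; what a row does not reach is not made up. A row lasts 1/8 s, in which the tool goes at most 62.5 mm and 10.7 degrees, less where a joint would pass 70% of its speed; a pose out of reach is approached as far as the arm can. A call is refused whole if a number of a shift passes 1 or a number of a turn 1, either way. A call with a gripper value outside its range is refused whole. "claw" is the finger opening in mm, from 0 to 85.4, set as the call begins (left out, the last holds). The fingers move at their own pace and stop on an object; "force" is the grip in N (left out, the last holds). Time passes only in rows, so rows that do not move let the fingers close, or fill a call up. It gives the time, the measured TCP pose, the force and the opening at its end, in the units of the state.
- manip.sense(): the state, without advancing time (a new reading comes with each control period).
- manip.snapshot(name): name is "side" or "top" or "wrist"; returns the picture (384x512x3 uint8, blue, green, red); there is no depth.
- manip.get_calibration(name): a dict with "fovy" (degrees; the focal length in pixels is half the picture's height over the tangent of half this angle, whatever the lens; pixels are square), "cx", "cy" (the principal point, pixels), "cam_to_world" (4x4, takes a point from camera to world coordinates); the wrist camera has in their place "tool_from_camera" (4x4, takes a point from camera to tool coordinates, whose origin is the TCP and whose axes are the tool frame's). Camera axes: x right, y down, z forward; pixel columns grow to the right and rows downward; lengths in m; the calibration is good to about 2 mm. A picture is of the moment at which its call begins: read the wrist's pose just before it. get_calibration takes no time and is no camera call.
- manip.sign_off(): hands the job in, once; it reports no verdict.
Trained networks look in the newest picture that a camera, given by its name, has taken for a name from the list of things; names that differ only in an ending like _2 or _b are one class to them, and where a whole thing is asked for, a point or a joint stands for the part that bears it (a point fixed in the world has none). Each returns a list of dicts, best first, with "p" (0 to 1); they miss things now and then, are a little off and sometimes report something else, mostly with a low value. They report only what shows in the picture. A call takes as long as a camera call.
- manip.look_for(camera, query): "extent" ([left, top, right, bottom] in pixels, round what is visible of it).
The state is a dict: "t": time; "q": joint angles; "qd": joint speeds; "tau": joint torques, N m; "tcp_pos": TCP position; "tool_rot": TCP orientation; "force": force on the tool from outside, world axes, zero at the start; "ft_torque": the same for the moment, N m; "finger_gap": opening from 0.0 (shut) to 1.0 (fully open).
Only numpy, scipy, OpenCV 4.12 (cv2) and the standard library are available. Lean on these libraries where they do the work, as an engineer would, in place of code of your own. Each camera call takes 0.05 s, during which the arm holds its last target.

## Working session

There is one attempt and no reset: what is moved stays moved. The work goes in short steps, Python scripts to look and compute and a tool call to move; the robot and the scene stay as the last step left them, time stands still between calls to the robot, and variables do not carry over. Pictures are saved under pics/ and viewed, and the job is handed in when it is done.

Besides the shell and the picture viewer there is one more tool, called after "Call:" by a JSON object that holds its "fn" and its "kwargs". send_rows: Moves the arm, as the interface text tells. Its arguments: {"type":"object","properties":{"plan":{"type":"array"},"claw":{"type":"number"},"force":{"type":"number"}},"required":["plan"]}

```bash
ls; mkdir -p pics; python3 - <<'E'
from station import manip
import cv2
print(manip.sense()); print(manip.finger_overhang)
for n in ("side","top"):
    im=manip.snapshot(n); cv2.imwrite(f"pics/{n}0.png",im); print(n,manip.get_calibration(n))
    for q in ("form","near_handle","far_handle","board","basket","ruler","shears"):
        pass
print(manip.get_calibration("wrist"))
E
```

```text
pics
{'t': 0.0, 'q': array([-1.31847723e+00,  5.28468958e-01,  1.43386610e+00, -1.13037917e-05,
        1.18139408e+00, -1.78508530e-01]), 'qd': array([ 0.00186803, -0.00058541, -0.00088777, -0.00072535, -0.00097637,
        0.0010406 ]), 'tau': array([ 1.29387554e-04, -4.42344296e+01, -1.78026760e+01, -1.14829727e-04,
        8.34530394e-03,  4.31828738e-06]), 'tcp_pos': array([ 0.26086132, -0.56721121,  0.23834339]), 'tool_rot': array([-0.15117824,  0.69151814, -0.69000871,  0.15111511]), 'force': array([ 0.30383933, -0.24705216,  0.85947692]), 'ft_torque': array([ 0.02031242, -0.00723355,  0.05673829]), 'finger_gap': 1.0007074982135515}
0.008
side {'fovy': 55.10265059578962, 'cx': 250.8786367808455, 'cy': 192.1202324132843, 'cam_to_world': array([[-0.95324838, -0.21990057,  0.20727098,  0.37116994],
       [-0.30156746,  0.73617987, -0.6058847 ,  0.65688753],
       [-0.01935433, -0.64006479, -0.76807713,  0.86086239],
       [ 0.        ,  0.        ,  0.        ,  1.        ]])}
top {'fovy': 42.61453900594799, 'cx': 249.24968375514058, 'cy': 197.98439070256657, 'cam_to_world': array([[ 2.79681611e-02, -9.92632611e-01,  1.17890971e-01,
         4.19056576e-01],
       [-9.99608581e-01, -2.78536163e-02,  2.61942011e-03,
        -1.87307963e-03],
       [ 6.83568049e-04, -1.17918087e-01, -9.93023090e-01,
         1.70160791e+00],
       [ 0.00000000e+00,  0.00000000e+00,  0.00000000e+00,
         1.00000000e+00]])}
{'fovy': 64.90227196750652, 'cx': 255.15215983475974, 'cy': 187.1394912600293, 'tool_from_camera': array([[ 9.14992980e-04,  9.64387980e-01,  2.64490050e-01,
        -6.59934817e-02],
       [ 1.08043130e-04, -2.64490255e-01,  9.64388352e-01,
        -1.35223629e-01],
       [ 9.99999576e-01, -8.53832240e-04, -3.46202222e-04,
        -5.84865162e-04],
       [ 0.00000000e+00,  0.00000000e+00,  0.00000000e+00,
         1.00000000e+00]])}
```

View pics/side0.png

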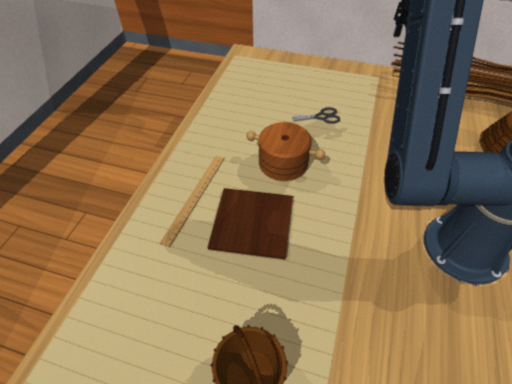

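View pics/top0.png

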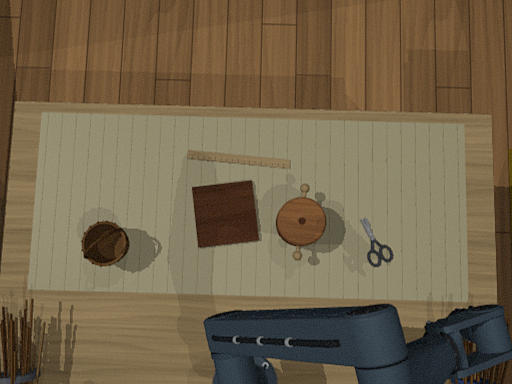

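```bash
cat > h.py <<'E'
from station import manip
import numpy as np, cv2
from scipy.spatial.transform import Rotation as R
def ray(cam,u,v):
    c=manip.get_calibration(cam); f=192/np.tan(np.radians(c["fovy"]/2))
    T=c["cam_to_world"]; d=T[:3,:3]@np.array([(u-c["cx"])/f,(v-c["cy"])/f,1]); return T[:3,3],d
def at(cam,u,v,z):
    o,d=ray(cam,u,v); return o+d*(z-o[2])/d[2]
def proj(cam,P):
    c=manip.get_calibration(cam); f=192/np.tan(np.radians(c["fovy"]/2))
    T=c["cam_to_world"]; p=(np.asarray(P)-T[:3,3])@T[:3,:3]
    return np.stack([p[...,0]/p[...,2]*f+c["cx"],p[...,1]/p[...,2]*f+c["cy"]],-1)
E
python3 - <<'E'
from h import *
for n in ("side","top"):
    for q in ("form","near_handle","board","basket","ruler","shears"):
        print(n,q,[(np.round(d["extent"],1),round(d["p"],2)) for d in manip.look_for(n,q)][:3])
print(manip.sense()["t"])
E
```

```text
side form [(array([246.7, 123.4, 320.2, 182.9]), 0.72)]
side near_handle [(array([245. , 125.5, 325.5, 182.6]), 0.92)]
side board [(array([206.8, 188.1, 289.3, 258.5]), 0.65)]
side basket [(array([211.2, 325.8, 290. , 383.8]), 0.55)]
side ruler [(array([159.9, 155.7, 221.7, 246.9]), 0.75), (array([290.1, 108.7, 341.1, 124.6]), 0.64)]
side shears [(array([290.6, 108.6, 338.5, 126.3]), 0.65)]
top form [(array([275.8, 183.4, 328.4, 260.5]), 0.63)]
top near_handle []
top board [(array([193.8, 180.1, 261.6, 250. ]), 0.67)]
top basket [(array([ 80.5, 218.9, 131.1, 266.2]), 0.71)]
top ruler [(array([186.3, 149.5, 291. , 169. ]), 0.97)]
top shears [(array([361.7, 215.6, 395.7, 263.9]), 0.58)]
0.7
```

```bash
python3 - <<'E'
from h import *
im=cv2.imread("pics/top0.png"); cv2.imwrite("pics/topc.png",cv2.resize(im[140:280,180:340],None,fx=5,fy=4.28 and 5,interpolation=cv2.INTER_CUBIC)[:600])
im=cv2.imread("pics/side0.png"); cv2.imwrite("pics/sidec.png",cv2.resize(im[110:260,200:335],None,fx=4,fy=4,interpolation=cv2.INTER_CUBIC))
s=manip.sense(); print(R.from_quat(s["tool_rot"]).as_matrix().round(3))
E
```

```text
[[-0.909 -0.     0.418]
 [-0.418 -0.    -0.909]
 [ 0.    -1.     0.   ]]
```

View pics/topc.png

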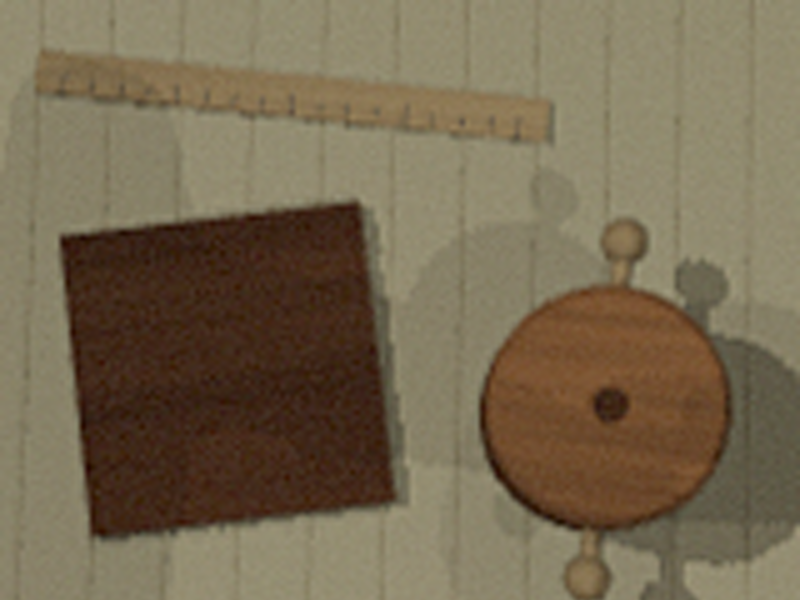

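View pics/sidec.png

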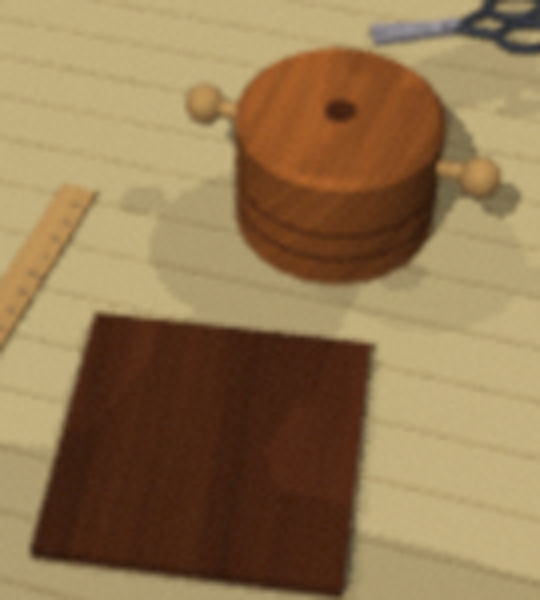

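```bash
cat > m.py <<'E'
from h import *
def tp(x,y,z): return at("top",180+(x+.5)/5-.5,140+(y+.5)/5-.5,z)
def sp(x,y,z): return at("side",200+(x+.5)/4-.5,110+(y+.5)/4-.5,z)
if __name__=="__main__":
    B=[tp(*p,.014)for p in [(60,236),(358,202),(395,500),(95,536)]]
    S=[sp(*p,.014)for p in [(31,556),(95,314),(374,345),(343,596)]]
    print("Btop",np.round(B,4)[:,:2].tolist(),np.mean(B,0)); print("Bside",np.round(S,4)[:,:2].tolist(),np.mean(S,0))
    for C in (B,S): print([round(float(np.linalg.norm(C[i]-C[(i+1)%4])),4) for i in range(4)], [round(float(np.degrees(np.arctan2(*(C[i]-C[(i+1)%4])[1::-1]))),1) for i in range(4)])
    print("far",tp(624,240,.08),sp(205,104,.08)); print("near",tp(586,577,.08),sp(479,177,.08))
    print("ctr",tp(609,405,.11),sp(341,110,.11),tp(606,406,.11))
    print("ruler",[tp(*p,.006).round(3) for p in [(36,50),(552,100),(552,145),(36,95)]])
    print("basket",at("top",106,243,.1)); print("shears",at("top",363,218,.0),at("top",380,258,.0))
E
python3 m.py
```

```text
Btop [[0.6528, 0.2031], [0.6824, -0.0024], [0.4771, -0.0334], [0.4469, 0.1706]] [0.56479285 0.0844919  0.014     ]
Bside [[0.6517, 0.2088], [0.6843, -0.0023], [0.4754, -0.0332], [0.4459, 0.1777]] [0.56432309 0.08774098 0.014     ]
[0.2077, 0.2076, 0.2062, 0.2084] [98.2, 8.6, -81.6, -171.0]
[0.2136, 0.2112, 0.2129, 0.2081] [98.8, 8.4, -82.0, -171.4]
far [ 0.6514838  -0.17997379  0.08      ] [ 0.65216603 -0.18118197  0.08      ]
near [ 0.42811658 -0.15839772  0.08      ] [ 0.42953274 -0.1609086   0.08      ]
ctr [ 0.53902224 -0.16855917  0.11      ] [ 0.54053252 -0.17141467  0.11      ] [ 0.53831914 -0.16662684  0.11      ]
ruler [array([0.785, 0.226, 0.006]), array([ 0.76 , -0.136,  0.006]), array([ 0.728, -0.137,  0.006]), array([0.753, 0.225, 0.006])]
basket [0.44933549 0.46226652 0.1       ]
shears [ 0.56231568 -0.39330083  0.        ] [ 0.42632387 -0.45172922  0.        ]
```

```bash
cat > p.py <<'E'
from h import *
import sys, json
def pose():
    s=manip.sense(); M=R.from_quat(s["tool_rot"]).as_matrix()
    return np.array([*s["tcp_pos"],np.degrees(np.arctan2(M[1,0],M[0,0]))]),s
def rows(path,start=None):
    """path: list of (x,y,z,yawdeg) row targets. prints rows in tool units"""
    p=np.array(start if start is not None else pose()[0],float); out=[]
    for t in path:
        t=np.array(t,float); a=np.radians(p[3]); d=t[:3]-p[:3]
        X=np.array([np.cos(a),np.sin(a),0]); Y=np.array([0,0,-1.]); Z=np.cross(X,Y)
        l=np.round([d@X/.03,d@Y/.03,d@Z/.03],2); dy=(t[3]-p[3]+180)%360-180
        r=round(-dy/6,2)
        p[:3]+=.03*(l[0]*X+l[1]*Y+l[2]*Z); p[3]-=6*r
        out.append({"linear":[float(v)+0. for v in l],"roll":r})
    assert all(max(map(abs,o["linear"]))<=1 and abs(o["roll"])<=1 for o in out),"too fast"
    for i in range(0,len(out),5): print(json.dumps(out[i:i+5]))
    print("end",p.round(4)); return p
def line(tgt,n,start=None):
    p=np.array(start if start is not None else pose()[0],float); t=np.array(tgt,float)
    dy=(t[3]-p[3]+180)%360-180; f=lambda s:np.array([*(p[:3]+s*(t[:3]-p[:3])),p[3]+s*dy])
    return [f((i+1)/n) for i in range(n)]
E
python3 - <<'E'
from p import *
p,s=pose(); print(p)
rows(line((.429,-.160,.18,-185.4),16)+[(.429,-.160,.18,-185.4)]*4)
E
```

```text
[   0.26101278   -0.56784944    0.23935986 -155.31780007]
[{"linear": [-0.67, 0.12, -0.63], "roll": 0.31}, {"linear": [-0.66, 0.13, -0.64], "roll": 0.32}, {"linear": [-0.63, 0.12, -0.67], "roll": 0.31}, {"linear": [-0.6, 0.12, -0.69], "roll": 0.31}, {"linear": [-0.59, 0.13, -0.71], "roll": 0.32}]
[{"linear": [-0.56, 0.12, -0.73], "roll": 0.31}, {"linear": [-0.54, 0.13, -0.74], "roll": 0.31}, {"linear": [-0.51, 0.12, -0.76], "roll": 0.32}, {"linear": [-0.49, 0.12, -0.78], "roll": 0.31}, {"linear": [-0.46, 0.13, -0.8], "roll": 0.31}]
[{"linear": [-0.43, 0.12, -0.81], "roll": 0.32}, {"linear": [-0.41, 0.12, -0.82], "roll": 0.31}, {"linear": [-0.38, 0.13, -0.84], "roll": 0.31}, {"linear": [-0.36, 0.12, -0.85], "roll": 0.32}, {"linear": [-0.32, 0.12, -0.85], "roll": 0.31}]
[{"linear": [-0.3, 0.13, -0.87], "roll": 0.31}, {"linear": [0.0, 0.0, 0.0], "roll": 0.0}, {"linear": [0.0, 0.0, 0.0], "roll": 0.0}, {"linear": [0.0, 0.0, 0.0], "roll": 0.0}, {"linear": [0.0, 0.0, 0.0], "roll": 0.0}]
end [ 4.290000e-01 -1.601000e-01  1.800000e-01 -1.853778e+02]
```

Call:
{"fn": "send_rows", "kwargs": {"plan": [{"linear": [-0.67,0.12,-0.63],"roll": 0.31},{"linear": [-0.66,0.13,-0.64],"roll": 0.32},{"linear": [-0.63,0.12,-0.67],"roll": 0.31},{"linear": [-0.6,0.12,-0.69],"roll": 0.31},{"linear": [-0.59,0.13,-0.71],"roll": 0.32}], "claw": 62, "force": 60}}

```text
t: 1.32
tcp_pos: [0.3139, -0.4397, 0.2208]
tool_rot: [0.093, -0.701, 0.701, -0.094]
force: [0.2, 0.8, -0.2]
finger_gap: 0.721
```

```bash
python3 - <<'E'
from p import *
rows(line((.429,-.160,.17,-185.4),10))
E
```

```text
[{"linear": [-0.61, 0.17, -0.8], "roll": 0.34}, {"linear": [-0.59, 0.17, -0.82], "roll": 0.35}, {"linear": [-0.56, 0.17, -0.84], "roll": 0.34}, {"linear": [-0.52, 0.17, -0.86], "roll": 0.34}, {"linear": [-0.49, 0.17, -0.88], "roll": 0.35}]
[{"linear": [-0.47, 0.17, -0.9], "roll": 0.34}, {"linear": [-0.43, 0.17, -0.91], "roll": 0.34}, {"linear": [-0.39, 0.16, -0.93], "roll": 0.35}, {"linear": [-0.37, 0.17, -0.94], "roll": 0.34}, {"linear": [-0.32, 0.17, -0.95], "roll": 0.34}]
end [ 4.289000e-01 -1.600000e-01  1.701000e-01 -1.853881e+02]
```

Call:
{"fn": "send_rows", "kwargs": {"plan": [{"linear": [-0.61,0.17,-0.8],"roll": 0.34},{"linear": [-0.59,0.17,-0.82],"roll": 0.35},{"linear": [-0.56,0.17,-0.84],"roll": 0.34},{"linear": [-0.52,0.17,-0.86],"roll": 0.34},{"linear": [-0.49,0.17,-0.88],"roll": 0.35}]}}

```text
t: 1.95
tcp_pos: [0.3713, -0.2998, 0.1953]
tool_rot: [0.03, -0.706, 0.707, -0.03]
force: [0.6, -1.0, -0.0]
finger_gap: 0.726
```

Call:
{"fn": "send_rows", "kwargs": {"plan": [{"linear": [-0.47,0.17,-0.9],"roll": 0.34},{"linear": [-0.43,0.17,-0.91],"roll": 0.34},{"linear": [-0.39,0.16,-0.93],"roll": 0.35},{"linear": [-0.37,0.17,-0.94],"roll": 0.34},{"linear": [-0.32,0.17,-0.95],"roll": 0.34}]}}

```text
t: 2.58
tcp_pos: [0.4289, -0.1598, 0.1701]
tool_rot: [-0.034, -0.706, 0.707, 0.033]
force: [-0.0, -0.4, 0.3]
finger_gap: 0.725
```

```bash
cat > w.py <<'E'
from p import *
def wsnap(name):
    s=manip.sense(); im=manip.snapshot("wrist"); cv2.imwrite(f"pics/{name}.png",im)
    T=np.eye(4);T[:3,:3]=R.from_quat(s["tool_rot"]).as_matrix();T[:3,3]=s["tcp_pos"]
    np.save(f"pics/{name}.npy",T@manip.get_calibration("wrist")["tool_from_camera"])
def wat(name,u,v,z):
    T=np.load(f"pics/{name}.npy"); c=manip.get_calibration("wrist"); f=192/np.tan(np.radians(c["fovy"]/2))
    d=T[:3,:3]@np.array([(u-c["cx"])/f,(v-c["cy"])/f,1]); o=T[:3,3]; return o+d*(z-o[2])/d[2]
E
python3 - <<'E'
from w import *
print(pose()[0]); wsnap("w1")
E
```

```text
[ 4.28878322e-01 -1.59842118e-01  1.70118228e-01  1.74612201e+02]
```

View pics/w1.png

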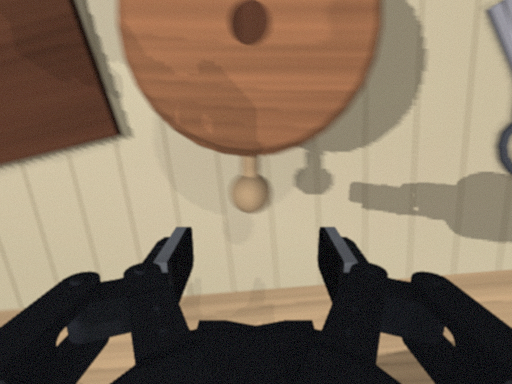

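```bash
python3 - <<'E'
from w import *
print(wat("w1",250,193,.08),wat("w1",250.5,21,.11),wat("w1",121,134,.014))
E
```

```text
[ 0.42862994 -0.15568167  0.08      ] [ 0.54136181 -0.16769608  0.11      ] [ 0.47948877 -0.03601149  0.014     ]
```

```bash
cat > k.py <<'E'
from w import *
from scipy.optimize import brentq
th_of=lambda rise:brentq(lambda t:.190*np.sin(t)+.08*np.cos(t)-.08-rise,0,.5)
BC=np.array([.5645,.086]); BY=8.5
def sgn(side): return -1 if side=="near" else 1
def pivot(c,phi,side):  # rim opposite handle
    a=np.radians(phi); return np.array(c)-sgn(side)*.078*np.array([np.cos(a),np.sin(a)])
def tcp(P,phi,side,rise,z0=0.,dx=0.):
    t=th_of(rise) if rise>1e-6 else rise/.19; r=.19*np.cos(t)-.08*np.sin(t); a=np.radians(phi)
    b=np.array(P)+sgn(side)*(r+dx)*np.array([np.cos(a),np.sin(a)])
    return np.array([*b,z0+.08+rise-.011,phi+180])
def bf(c,phi):  # board frame: a,n (mm), psi
    d=(np.array(c)-BC)*1000; b=np.radians(BY); return np.round([d@[np.cos(b),np.sin(b)],d@[-np.sin(b),np.cos(b)],BY-phi],1)
def newc(P,phi,side):
    a=np.radians(phi); return np.array(P)+sgn(side)*.078*np.array([np.cos(a),np.sin(a)])
E
python3 - <<'E'
from k import *
c=(.5403,-.1693);phi=-5.6
print(bf(c,phi)); P=pivot(c,phi,"near")
for psi in (40,): print(bf(newc(P,BY-psi,"near"),BY-psi))
print(tcp(P,phi,"near",0))
p=rows(line((.4288,-.1582,.069,phi+180),5))
E
```

```text
[ -61.7 -248.9   14.1]
[ -45.8 -217.8   40. ]
[ 4.28834531e-01 -1.58370715e-01  6.90000000e-02  1.74400000e+02]
[{"linear": [0.0, 0.67, 0.01], "roll": 0.01}, {"linear": [0.0, 0.67, 0.01], "roll": 0.01}, {"linear": [-0.01, 0.67, 0.01], "roll": 0.0}, {"linear": [0.0, 0.67, 0.01], "roll": 0.01}, {"linear": [0.0, 0.67, 0.01], "roll": 0.01}]
end [ 4.287000e-01 -1.581000e-01  6.900000e-02  1.744003e+02]
```

Call:
{"fn": "send_rows", "kwargs": {"plan": [{"linear": [0.0,0.67,0.01],"roll": 0.01},{"linear": [0.0,0.67,0.01],"roll": 0.01},{"linear": [-0.01,0.67,0.01],"roll": 0.0},{"linear": [0.0,0.67,0.01],"roll": 0.01},{"linear": [0.0,0.67,0.01],"roll": 0.01}]}}

```text
t: 3.25
tcp_pos: [0.4289, -0.1627, 0.0691]
tool_rot: [-0.035, -0.706, 0.707, 0.034]
force: [0.2, 0.0, -0.6]
finger_gap: 0.726
```

Call:
{"fn": "send_rows", "kwargs": {"plan": [{"linear": [0,0,0],"roll": 0},{"linear": [0,0,0],"roll": 0},{"linear": [0,0,0],"roll": 0},{"linear": [0,0,0],"roll": 0},{"linear": [0,0,0],"roll": 0}], "claw": 20, "force": 60}}

```text
t: 3.88
tcp_pos: [0.428, -0.1615, 0.0701]
tool_rot: [0.034, 0.707, -0.706, -0.034]
force: [-0.8, 4.3, 5.1]
finger_gap: 0.342
```

```bash
python3 - <<'E'
from k import *
p0,s=pose(); print(p0,s["force"],s["finger_gap"]*85.4); wsnap("w2")
c=(.5403,-.1693);phi=-5.6
P=pivot(c,phi,"near")
print("lift"); p=rows([tcp(P,phi,"near",r) for r in np.linspace(.004,.040,10)])
E
```

```text
[ 4.27953060e-01 -1.61484346e-01  7.00995254e-02  1.74441164e+02] [-0.77996382  4.33917821  5.12350807] 29.242935667853835
lift
[{"linear": [-0.08, -0.1, -0.1], "roll": 0.01}, {"linear": [-0.06, -0.13, 0.0], "roll": -0.0}, {"linear": [-0.06, -0.13, 0.0], "roll": -0.0}, {"linear": [-0.07, -0.14, 0.0], "roll": -0.0}, {"linear": [-0.07, -0.13, 0.0], "roll": -0.0}]
[{"linear": [-0.08, -0.13, 0.0], "roll": -0.0}, {"linear": [-0.08, -0.14, 0.0], "roll": -0.0}, {"linear": [-0.08, -0.13, 0.0], "roll": -0.0}, {"linear": [-0.09, -0.13, 0.0], "roll": -0.0}, {"linear": [-0.1, -0.14, 0.0], "roll": -0.0}]
end [ 4.512000e-01 -1.607000e-01  1.091000e-01  1.743867e+02]
```

View pics/w2.png

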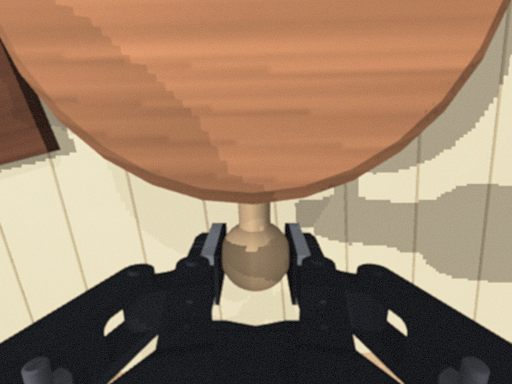

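Call:
{"fn": "send_rows", "kwargs": {"plan": [{"linear": [-0.06,-0.13,0.0],"roll": 0},{"linear": [-0.06,-0.13,0.0],"roll": 0},{"linear": [-0.06,-0.13,0.0],"roll": 0},{"linear": [-0.07,-0.14,0.0],"roll": 0},{"linear": [-0.07,-0.13,0.0],"roll": 0}]}}

```text
t: 4.55
tcp_pos: [0.4374, -0.1627, 0.0894]
tool_rot: [0.034, 0.707, -0.706, -0.035]
force: [-3.0, 0.8, -5.9]
finger_gap: 0.344
```

```bash
python3 - <<'E'
from k import *
p0,s=pose(); print(p0,s["force"],s["ft_torque"],s["finger_gap"]*85.4); wsnap("w3"); cv2.imwrite("pics/s3.png",cv2.resize(manip.snapshot("side")[90:260,200:360],None,fx=3.5,fy=3.5))
E
```

```text
[ 4.37419830e-01 -1.62690356e-01  8.93995807e-02  1.74456856e+02] [-3.03219271  0.83482927 -5.85720369] [0.20467506 0.83962092 0.14257259] 29.40850291197555
```

View pics/s3.png

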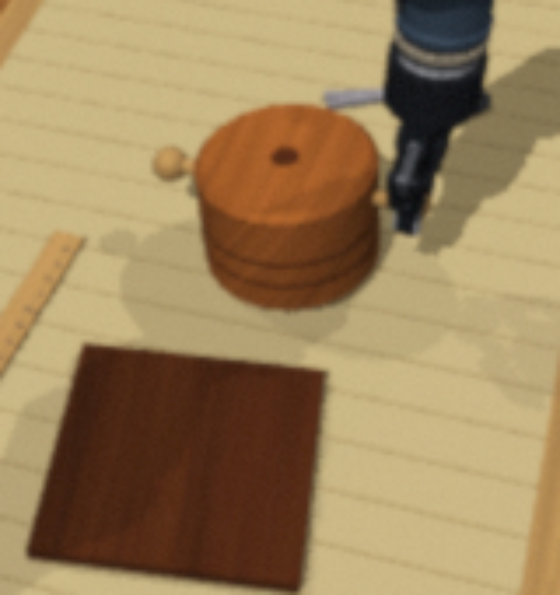

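View pics/w3.png

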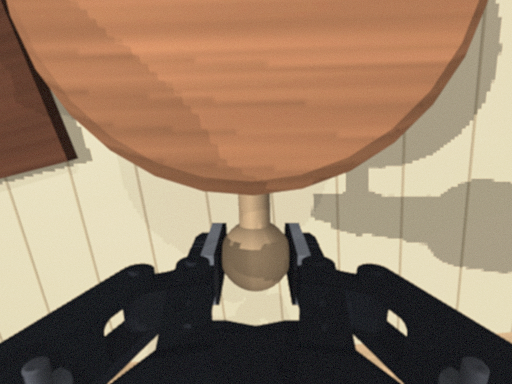

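Call:
{"fn": "send_rows", "kwargs": {"plan": [{"linear": [-0.08,-0.13,0.0],"roll": 0},{"linear": [-0.08,-0.14,0.0],"roll": 0},{"linear": [-0.08,-0.13,0.0],"roll": 0},{"linear": [-0.09,-0.13,0.0],"roll": 0},{"linear": [-0.1,-0.14,0.0],"roll": 0}]}}

```text
t: 5.28
tcp_pos: [0.4517, -0.1648, 0.1098]
tool_rot: [-0.035, -0.706, 0.707, 0.034]
force: [-2.9, -1.6, -5.7]
finger_gap: 0.343
```

```bash
python3 - <<'E'
from k import *
p0,s=pose(); print(p0,s["force"],s["finger_gap"]*85.4)
c=(.5402,-.1703);phi=-5.3;P=pivot(c,phi,"near")
print(P,tcp(P,phi,"near",.04))
N=12
rows([tcp(P,phi-26*(i+1)/N,"near",.04) for i in range(N)]+[tcp(P,phi-26,"near",.04)]*3,start=tcp(P,phi,"near",.04))
E
```

```text
[ 4.51740349e-01 -1.64806804e-01  1.09823484e-01  1.74414297e+02] [-2.85963349 -1.64160289 -5.7025476 ] 29.3169408156325
[ 0.61786653 -0.17750491] [ 4.50952651e-01 -1.62020774e-01  1.09000000e-01  1.74700000e+02]
[{"linear": [0.0, 0.0, -0.21], "roll": 0.36}, {"linear": [-0.01, 0.0, -0.21], "roll": 0.36}, {"linear": [0.0, 0.0, -0.21], "roll": 0.36}, {"linear": [-0.01, 0.0, -0.22], "roll": 0.36}, {"linear": [0.0, 0.0, -0.21], "roll": 0.37}]
[{"linear": [0.0, 0.0, -0.21], "roll": 0.36}, {"linear": [-0.01, 0.0, -0.21], "roll": 0.36}, {"linear": [0.0, 0.0, -0.21], "roll": 0.36}, {"linear": [-0.01, 0.0, -0.21], "roll": 0.36}, {"linear": [0.0, 0.0, -0.21], "roll": 0.36}]
[{"linear": [0.0, 0.0, -0.21], "roll": 0.36}, {"linear": [-0.01, 0.0, -0.22], "roll": 0.36}, {"linear": [0.0, 0.0, 0.0], "roll": 0.0}, {"linear": [0.0, 0.0, 0.0], "roll": 0.0}, {"linear": [0.0, 0.0, 0.0], "roll": 0.0}]
end [ 4.7480e-01 -9.0300e-02  1.0900e-01  1.4872e+02]
```

Call:
{"fn": "send_rows", "kwargs": {"plan": [{"linear": [0.0,0.0,-0.21],"roll": 0.36},{"linear": [-0.01,0.0,-0.21],"roll": 0.36},{"linear": [0.0,0.0,-0.21],"roll": 0.36},{"linear": [-0.01,0.0,-0.22],"roll": 0.36},{"linear": [0.0,0.0,-0.21],"roll": 0.37}]}}

```text
t: 5.9
tcp_pos: [0.4575, -0.1331, 0.1097]
tool_rot: [-0.102, -0.7, 0.7, 0.101]
force: [-2.6, -0.3, -5.7]
finger_gap: 0.34
```

Call:
{"fn": "send_rows", "kwargs": {"plan": [{"linear": [0.0,0.0,-0.21],"roll": 0.36},{"linear": [-0.01,0.0,-0.21],"roll": 0.36},{"linear": [0.0,0.0,-0.21],"roll": 0.36},{"linear": [-0.01,0.0,-0.21],"roll": 0.36},{"linear": [0.0,0.0,-0.21],"roll": 0.36}]}}

```text
t: 6.52
tcp_pos: [0.469, -0.1035, 0.1096]
tool_rot: [0.167, 0.687, -0.687, -0.167]
force: [-2.8, 1.1, -5.6]
finger_gap: 0.341
```

Call:
{"fn": "send_rows", "kwargs": {"plan": [{"linear": [0.0,0.0,-0.21],"roll": 0.36},{"linear": [-0.01,0.0,-0.22],"roll": 0.36},{"linear": [0.0,0.0,0.0],"roll": 0.0},{"linear": [0.08,0.14,0.0],"roll": 0.0},{"linear": [0.08,0.13,0.0],"roll": 0.0}]}}

```text
t: 7.15
tcp_pos: [0.47, -0.0898, 0.101]
tool_rot: [0.192, 0.681, -0.68, -0.193]
force: [-4.8, 1.4, -3.3]
finger_gap: 0.341
```

```bash
python3 - <<'E'
from k import *
p0,s=pose(); print(p0,s["force"],s["finger_gap"]*85.4)
cv2.imwrite("pics/s4.png",cv2.resize(manip.snapshot("side")[90:260,200:360],None,fx=3.5,fy=3.5))
E
```

```text
[ 4.70030333e-01 -8.97936902e-02  1.01036778e-01  1.48464477e+02] [-4.80639048  1.35852698 -3.28472912] 29.094519596779183
```

View pics/s4.png

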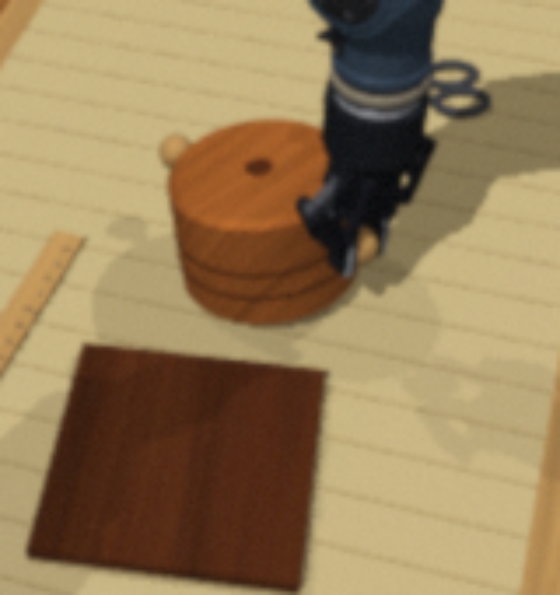

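Call:
{"fn": "send_rows", "kwargs": {"plan": [{"linear": [0.08,0.13,0.0],"roll": 0},{"linear": [0.08,0.14,0.0],"roll": 0},{"linear": [0.07,0.13,0.0],"roll": 0},{"linear": [0.07,0.14,0.0],"roll": 0},{"linear": [0.07,0.13,0.0],"roll": 0}]}}

```text
t: 7.82
tcp_pos: [0.4603, -0.0838, 0.081]
tool_rot: [0.192, 0.681, -0.68, -0.193]
force: [-7.1, 1.6, -2.1]
finger_gap: 0.345
```

Call:
{"fn": "send_rows", "kwargs": {"plan": [{"linear": [0.06,0.13,0.0],"roll": 0},{"linear": [0.06,0.14,0.0],"roll": 0},{"linear": [0.06,0.13,0.0],"roll": 0},{"linear": [0,0,0],"roll": 0},{"linear": [0,0,0],"roll": 0}]}}

```text
t: 8.45
tcp_pos: [0.4559, -0.0812, 0.0703]
tool_rot: [-0.192, -0.681, 0.681, 0.192]
force: [-8.3, 1.6, 9.3]
finger_gap: 0.342
```

Call:
{"fn": "send_rows", "kwargs": {"plan": [{"linear": [0,0,0],"roll": 0},{"linear": [0,0,0],"roll": 0},{"linear": [0,0,0],"roll": 0},{"linear": [0,-0.5,0],"roll": 0},{"linear": [0,-0.9,0],"roll": 0}], "claw": 62}}

```text
t: 9.07
tcp_pos: [0.4568, -0.0816, 0.111]
tool_rot: [0.192, 0.681, -0.68, -0.193]
force: [0.2, -0.8, 0.2]
finger_gap: 0.727
```

Call:
{"fn": "send_rows", "kwargs": {"plan": [{"linear": [0,-0.9,0],"roll": 0},{"linear": [-0.6,-0.7,0],"roll": 0},{"linear": [-0.9,-0.2,0],"roll": 0},{"linear": [-0.9,0,0],"roll": 0},{"linear": [-0.9,0,0],"roll": 0}]}}

```text
t: 9.7
tcp_pos: [0.5424, -0.134, 0.1655]
tool_rot: [-0.193, -0.68, 0.681, 0.192]
force: [-0.2, -0.4, -1.0]
finger_gap: 0.727
```

```bash
python3 - <<'E'
from k import *
for i in range(1): 
    im=manip.snapshot("side")
p0,s=pose(); print(p0,s["force"])
wsnap("w5")
cv2.imwrite("pics/s5.png",cv2.resize(im[90:260,200:360],None,fx=3.5,fy=3.5))
cv2.imwrite("pics/t5.png",cv2.resize(manip.snapshot("top")[140:280,180:340],None,fx=4,fy=4,interpolation=cv2.INTER_CUBIC))
E
```

```text
[ 5.46550937e-01 -1.36689743e-01  1.65874327e-01  1.48421975e+02] [ 3.22302393 -1.44972652 -0.70107989]
```

View pics/s5.png

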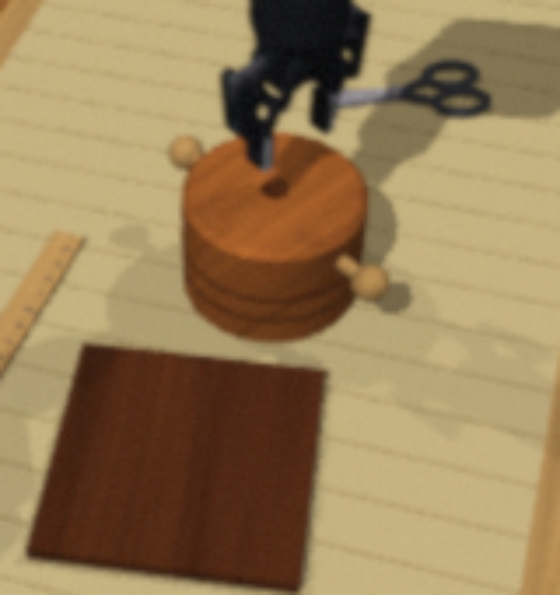

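View pics/w5.png

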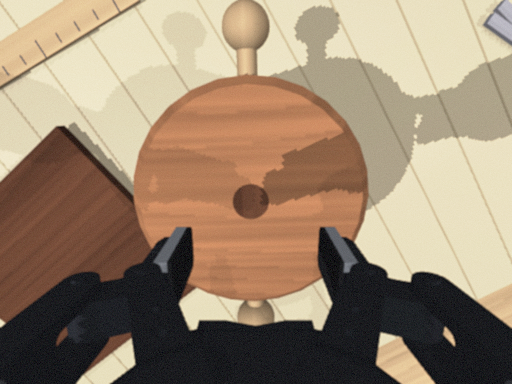

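View pics/t5.png

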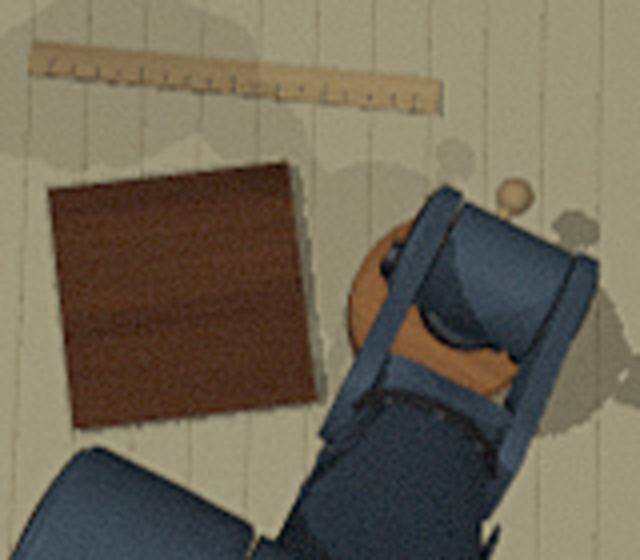

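```bash
cat >> k.py <<'E'
def cr(cam,x,y,f,u0,v0,z): return at(cam,u0+(x+.5)/f-.5,v0+(y+.5)/f-.5,z)
def fit(near,far):
    near,far=np.array(near)[:2],np.array(far)[:2]; d=far-near
    c=(near+far)/2; phi=np.degrees(np.arctan2(d[1],d[0])); print("c",c,"phi",phi,"len",np.linalg.norm(d),"board",bf(c,phi)); return c,phi
E
python3 - <<'E'
from k import *
ns=cr("side",370,283,3.5,200,90,.08); fs=cr("side",186,152,3.5,200,90,.08)
print(ns,fs,"top far",cr("top",514,195,4,180,140,.08)); fit(ns,fs)
fw=wat("w5",245,26,.08); nw=wat("w5",256,313,.08); print(nw,fw); fit(nw,fs)
print("hole",wat("w5",250,201,.11), "board corner",wat("w5",62,128,.014))
E
```

```text
[ 0.45537455 -0.08184461  0.08      ] [ 0.64998203 -0.19447925  0.08      ] top far [ 0.64922979 -0.19239491  0.08      ]
c [ 0.55267829 -0.13816193] phi -30.061338896294753 len 0.2248524700428978 board [ -44.8 -220.    38.6]
[ 0.45650789 -0.08238043  0.08      ] [ 0.64949331 -0.19246123  0.08      ]
c [ 0.55324496 -0.13842984] phi -30.08798243052685 len 0.2236031915749678 board [ -44.3 -220.3   38.6]
hole [ 0.55194443 -0.13629792  0.11      ] board corner [ 0.68036838 -0.00681727  0.014     ]
```

```bash
python3 - <<'E'
from k import *
print(pose()[0])
st=(.5412,-.1334,.1661,148.45); T=(.6495,-.1932); y=149.9
a=line((*T,.155,y),5,st)
rows(a+line((*T,.155,y),1,a[-1])+line((*T,.069,y),4,a[-1]),st)
E
```

```text
[ 5.42145234e-01 -1.34017734e-01  1.65111982e-01  1.48438866e+02]
[{"linear": [-0.82, 0.07, -0.04], "roll": -0.05}, {"linear": [-0.83, 0.08, -0.03], "roll": -0.05}, {"linear": [-0.82, 0.07, -0.03], "roll": -0.04}, {"linear": [-0.83, 0.08, -0.03], "roll": -0.05}, {"linear": [-0.82, 0.07, -0.02], "roll": -0.05}]
[{"linear": [0.0, 0.0, 0.0], "roll": -0.0}, {"linear": [0.0, 0.72, 0.0], "roll": -0.0}, {"linear": [0.0, 0.71, 0.0], "roll": -0.0}, {"linear": [0.0, 0.72, 0.0], "roll": -0.0}, {"linear": [0.0, 0.72, 0.0], "roll": -0.0}]
end [ 6.4950e-01 -1.9320e-01  6.8900e-02  1.4989e+02]
```

Call:
{"fn": "send_rows", "kwargs": {"plan": [{"linear": [-0.82,0.07,-0.03],"roll": -0.05},{"linear": [-0.83,0.08,-0.03],"roll": -0.05},{"linear": [-0.82,0.07,-0.03],"roll": -0.04},{"linear": [-0.83,0.08,-0.03],"roll": -0.05},{"linear": [-0.8,0.07,-0.02],"roll": -0.05}]}}

```text
t: 10.48
tcp_pos: [0.648, -0.1922, 0.1536]
tool_rot: [0.183, 0.683, -0.683, -0.184]
force: [-0.3, 0.3, -0.3]
finger_gap: 0.726
```

Call:
{"fn": "send_rows", "kwargs": {"plan": [{"linear": [0.0,0.2,0.0],"roll": 0},{"linear": [0.0,0.8,0.0],"roll": 0},{"linear": [0.0,0.8,0.0],"roll": 0},{"linear": [0.0,0.7,0.0],"roll": 0},{"linear": [0.0,0.37,0.0],"roll": 0}]}}

```text
t: 11.1
tcp_pos: [0.6471, -0.192, 0.0664]
tool_rot: [0.182, 0.683, -0.683, -0.185]
force: [-0.6, 0.3, 0.1]
finger_gap: 0.726
```

Call:
{"fn": "send_rows", "kwargs": {"plan": [{"linear": [0,0,0],"roll": 0},{"linear": [0,0,0],"roll": 0},{"linear": [0,0,0],"roll": 0},{"linear": [0,0,0],"roll": 0},{"linear": [0,0,0],"roll": 0}], "claw": 20}}

```text
t: 11.72
tcp_pos: [0.6491, -0.1929, 0.0688]
tool_rot: [0.184, 0.683, -0.683, -0.183]
force: [-2.0, 1.9, 2.8]
finger_gap: 0.341
```

```bash
python3 - <<'E'
from k import *
print(pose()[0],pose()[1]["force"])
c=(.5528,-.1383);phi=-30.1
P=pivot(c,phi,"far"); print(P,tcp(P,phi,"far",0))
psi2=13; ph2=BY-psi2; print(ph2, bf(newc(P,ph2,"far"),ph2),newc(P,ph2,"far"))
p=rows([tcp(P,phi,"far",r) for r in np.linspace(.004,.040,10)],tcp(P,phi,"far",0))
N=12
rows([tcp(P,phi+(ph2-phi)*(i+1)/N,"far",.04) for i in range(N)],start=tcp(P,phi,"far",.04))
E
```

```text
[ 6.49149932e-01 -1.92912881e-01  6.88361488e-02  1.49899435e+02] [-1.95834392  1.91996416  2.7934825 ]
[ 0.48531819 -0.09918216] [ 6.49696959e-01 -1.94469203e-01  6.90000000e-02  1.49900000e+02]
-4.5 [ -29.7 -189.    13. ] [ 0.56307774 -0.10530197]
[{"linear": [0.06, -0.13, 0.0], "roll": -0.0}, {"linear": [0.06, -0.14, 0.0], "roll": -0.0}, {"linear": [0.06, -0.13, 0.0], "roll": -0.0}, {"linear": [0.07, -0.13, 0.0], "roll": -0.0}, {"linear": [0.07, -0.14, 0.0], "roll": -0.0}]
[{"linear": [0.08, -0.13, 0.0], "roll": -0.0}, {"linear": [0.08, -0.13, 0.0], "roll": -0.0}, {"linear": [0.08, -0.14, 0.0], "roll": -0.0}, {"linear": [0.09, -0.13, 0.0], "roll": -0.0}, {"linear": [0.1, -0.13, 0.0], "roll": -0.0}]
end [ 6.302e-01 -1.832e-01  1.089e-01  1.499e+02]
[{"linear": [0.0, 0.0, -0.21], "roll": -0.36}, {"linear": [0.01, 0.0, -0.21], "roll": -0.35}, {"linear": [0.0, 0.0, -0.2], "roll": -0.36}, {"linear": [0.01, 0.0, -0.21], "roll": -0.35}, {"linear": [0.0, 0.0, -0.21], "roll": -0.36}]
[{"linear": [0.0, 0.0, -0.21], "roll": -0.35}, {"linear": [0.01, 0.0, -0.21], "roll": -0.36}, {"linear": [0.0, 0.0, -0.2], "roll": -0.35}, {"linear": [0.0, 0.0, -0.21], "roll": -0.36}, {"linear": [0.01, 0.0, -0.21], "roll": -0.36}]
[{"linear": [0.0, 0.0, -0.21], "roll": -0.35}, {"linear": [0.01, 0.0, -0.21], "roll": -0.36}]
end [ 6.5230e-01 -1.1220e-01  1.0900e-01  1.7552e+02]
```

Call:
{"fn": "send_rows", "kwargs": {"plan": [{"linear": [0.06,-0.13,0.0],"roll": 0},{"linear": [0.06,-0.14,0.0],"roll": 0},{"linear": [0.06,-0.13,0.0],"roll": 0},{"linear": [0.07,-0.13,0.0],"roll": 0},{"linear": [0.07,-0.14,0.0],"roll": 0}]}}

```text
t: 12.35
tcp_pos: [0.6406, -0.1884, 0.0884]
tool_rot: [-0.184, -0.683, 0.683, 0.183]
force: [3.3, -1.3, -5.6]
finger_gap: 0.347
```

Call:
{"fn": "send_rows", "kwargs": {"plan": [{"linear": [0.08,-0.13,0.0],"roll": 0},{"linear": [0.08,-0.13,0.0],"roll": 0},{"linear": [0.08,-0.14,0.0],"roll": 0},{"linear": [0.09,-0.13,0.0],"roll": 0},{"linear": [0.1,-0.13,0.0],"roll": 0}]}}

```text
t: 12.98
tcp_pos: [0.6289, -0.1816, 0.1081]
tool_rot: [-0.183, -0.683, 0.683, 0.184]
force: [1.7, -2.6, -4.8]
finger_gap: 0.345
```

Call:
{"fn": "send_rows", "kwargs": {"plan": [{"linear": [0.0,0.0,-0.21],"roll": -0.36},{"linear": [0.01,0.0,-0.21],"roll": -0.35},{"linear": [0.0,0.0,-0.2],"roll": -0.36},{"linear": [0.01,0.0,-0.21],"roll": -0.35},{"linear": [0.0,0.0,-0.21],"roll": -0.36}]}}

```text
t: 13.6
tcp_pos: [0.6421, -0.1527, 0.1076]
tool_rot: [0.118, 0.697, -0.697, -0.119]
force: [1.5, -0.7, -6.9]
finger_gap: 0.343
```

Call:
{"fn": "send_rows", "kwargs": {"plan": [{"linear": [0.0,0.0,-0.21],"roll": -0.35},{"linear": [0.01,0.0,-0.21],"roll": -0.36},{"linear": [0.0,0.0,-0.2],"roll": -0.35},{"linear": [0.0,0.0,-0.21],"roll": -0.36},{"linear": [0.01,0.0,-0.21],"roll": -0.36}]}}

```text
t: 14.22
tcp_pos: [0.6495, -0.1225, 0.1076]
tool_rot: [0.053, 0.705, -0.705, -0.053]
force: [-0.6, -1.9, -6.8]
finger_gap: 0.34
```

Call:
{"fn": "send_rows", "kwargs": {"plan": [{"linear": [0.0,0.0,-0.21],"roll": -0.36},{"linear": [0.01,0.0,-0.21],"roll": -0.36},{"linear": [0.0,0.0,-0.06],"roll": -0.1},{"linear": [-0.09,0.13,0.0],"roll": 0.0},{"linear": [-0.08,0.13,0.0],"roll": 0.0}]}}

```text
t: 14.85
tcp_pos: [0.6565, -0.1093, 0.0998]
tool_rot: [0.024, 0.707, -0.707, -0.024]
force: [-0.5, -0.9, -6.8]
finger_gap: 0.34
```

Call:
{"fn": "send_rows", "kwargs": {"plan": [{"linear": [-0.08,0.13,0.0],"roll": 0},{"linear": [-0.08,0.14,0.0],"roll": 0},{"linear": [-0.07,0.13,0.0],"roll": 0},{"linear": [-0.07,0.14,0.0],"roll": 0},{"linear": [-0.07,0.13,0.0],"roll": 0}]}}

```text
t: 15.48
tcp_pos: [0.6677, -0.11, 0.0799]
tool_rot: [-0.023, -0.707, 0.707, 0.024]
force: [-0.3, -0.2, -5.4]
finger_gap: 0.34
```

Call:
{"fn": "send_rows", "kwargs": {"plan": [{"linear": [-0.06,0.13,0.0],"roll": 0},{"linear": [-0.06,0.14,0.0],"roll": 0},{"linear": [-0.06,0.13,0.0],"roll": 0},{"linear": [0,0,0],"roll": 0},{"linear": [0,0,0],"roll": 0}]}}

```text
t: 16.1
tcp_pos: [0.6728, -0.1104, 0.0691]
tool_rot: [-0.023, -0.707, 0.707, 0.024]
force: [-4.2, -1.4, 3.9]
finger_gap: 0.342
```

Call:
{"fn": "send_rows", "kwargs": {"plan": [{"linear": [0,0,0],"roll": 0},{"linear": [0,0,0],"roll": 0},{"linear": [0,0,0],"roll": 0},{"linear": [0,-0.7,0],"roll": 0},{"linear": [0,-0.9,0],"roll": 0}], "claw": 62}}

```text
t: 16.73
tcp_pos: [0.6729, -0.1102, 0.117]
tool_rot: [0.023, 0.707, -0.707, -0.024]
force: [0.4, -0.5, 0.2]
finger_gap: 0.723
```

Call:
{"fn": "send_rows", "kwargs": {"plan": [{"linear": [0,-0.9,0],"roll": 0},{"linear": [0.6,-0.5,0],"roll": 0},{"linear": [0.9,-0.2,0],"roll": 0},{"linear": [0.9,0,0],"roll": 0},{"linear": [0.9,0,0],"roll": 0}]}}

```text
t: 17.35
tcp_pos: [0.5741, -0.1038, 0.1659]
tool_rot: [-0.025, -0.706, 0.707, 0.023]
force: [0.7, -0.2, -0.2]
finger_gap: 0.727
```

Call:
{"fn": "send_rows", "kwargs": {"plan": [{"linear": [0.9,0,0],"roll": 0},{"linear": [0.9,0,0],"roll": 0},{"linear": [0.9,0,0],"roll": 0},{"linear": [0.9,0,0],"roll": 0},{"linear": [0.5,0,0],"roll": 0}]}}

```text
t: 17.98
tcp_pos: [0.4508, -0.0954, 0.1651]
tool_rot: [-0.024, -0.707, 0.707, 0.023]
force: [0.6, -1.3, -0.4]
finger_gap: 0.727
```

```bash
python3 - <<'E'
from k import *
p0,s=pose(); print(p0,s["force"])
wsnap("w6"); im=manip.snapshot("side"); print(pose()[0])
cv2.imwrite("pics/s6.png",cv2.resize(im[90:260,200:360],None,fx=3.5,fy=3.5))
E
```

```text
[ 4.50796517e-01 -9.54313298e-02  1.65137108e-01  1.76163990e+02] [ 0.63298214 -1.28370402 -0.40709136]
[ 4.50517636e-01 -9.52966124e-02  1.64775686e-01  1.76146303e+02]
```

View pics/s6.png

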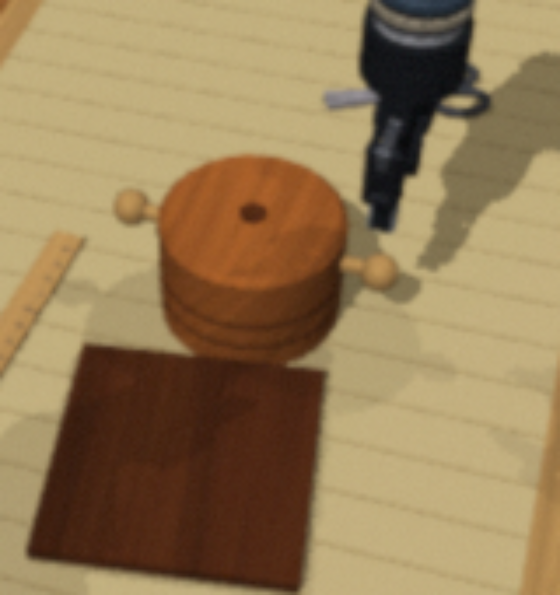

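View pics/w6.png

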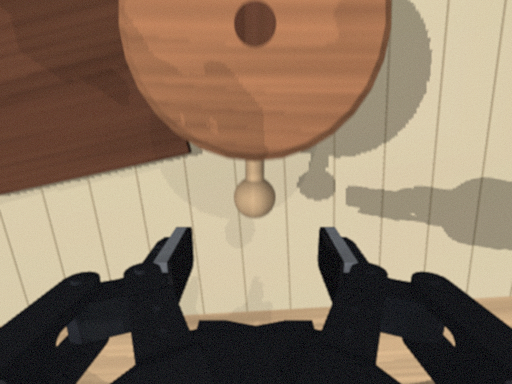

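```bash
python3 - <<'E'
from k import *
ns=cr("side",379,271,3.5,200,90,.08); fs=cr("side",130,206,3.5,200,90,.08)
fit(ns,fs); nw=wat("w6",255,197,.08); print(ns,nw,fs); c,phi=fit(nw,fs)
print("hole",wat("w6",255,23,.11)," bcorner", wat("w6",189,152,.014))
b=np.radians(BY); X=np.array([np.cos(b),np.sin(b)]);Y=np.array([-X[1],X[0]])
print([ (BC+sx*.105*X+sy*.105*Y).round(4) for sx in(-1,1) for sy in (-1,1)])
E
```

```text
c [ 0.56349532 -0.10510197] phi -3.9276118577552297 len 0.22532177230626757 board [ -29.2 -188.9   12.4]
[ 0.45109903 -0.09738514  0.08      ] [ 0.44851424 -0.09501667  0.08      ] [ 0.67589161 -0.1128188   0.08      ]
c [ 0.56220293 -0.10391774] phi -4.476745695920709 len 0.22807320032980297 board [ -30.3 -187.5   13. ]
hole [ 0.56110816 -0.10267781  0.11      ]  bcorner [ 0.47725421 -0.03394968  0.014     ]
[array([ 0.4762, -0.0334]), array([0.4451, 0.1743]), array([ 0.6839, -0.0023]), array([0.6528, 0.2054])]
```

Call:
{"fn": "send_rows", "kwargs": {"plan": [{"linear": [0.03,0.3,0.02],"roll": 0.03},{"linear": [0.0,0.8,0.0],"roll": 0},{"linear": [0.0,0.9,0.0],"roll": 0},{"linear": [0.0,0.8,0.0],"roll": 0},{"linear": [0.0,0.4,0.0],"roll": 0}]}}

```text
t: 18.7
tcp_pos: [0.4511, -0.0962, 0.0663]
tool_rot: [0.024, 0.707, -0.707, -0.025]
force: [0.0, 0.6, -0.2]
finger_gap: 0.724
```

Call:
{"fn": "send_rows", "kwargs": {"plan": [{"linear": [0,0,0],"roll": 0},{"linear": [0,0,0],"roll": 0},{"linear": [0,0,0],"roll": 0},{"linear": [0,0,0],"roll": 0},{"linear": [0,0,0],"roll": 0}], "claw": 20}}

```text
t: 19.32
tcp_pos: [0.4509, -0.096, 0.0685]
tool_rot: [-0.025, -0.707, 0.707, 0.024]
force: [1.1, 3.4, 2.3]
finger_gap: 0.34
```

```bash
python3 - <<'E'
from k import *
print(pose()[0],pose()[1]["force"])
c=(.5625,-.1042);phi=-4.2; side="near"; rise=.046
P=pivot(c,phi,side); print(P,tcp(P,phi,side,0))
ph2=BY-48; print(ph2, bf(newc(P,ph2,side),ph2),newc(P,ph2,side))
p=rows([tcp(P,phi,side,r) for r in np.linspace(rise/10,rise,10)],tcp(P,phi,side,0))
N=15
rows([tcp(P,phi+(ph2-phi)*(i+1)/N,side,rise) for i in range(N)],start=tcp(P,phi,side,rise))
st=tcp(P,ph2,side,rise); a=np.radians(ph2); bk=np.array([np.sin(a),-np.cos(a)]) 
print("lower, back")
L=[]
for r,k in [(.043,0),(.040,0),(.037,.1),(.034,.25),(.031,.4),(.028,.55),(.025,.7),(.022,.85),(.019,1),(.018,1)]:
    t=tcp(P,ph2,side,r); u=np.array([np.sin(a),-np.cos(a)]); t[:2]+=.0067*k*u; L.append(t)
rows(L,st)
E
```

```text
[ 4.50935921e-01 -9.59756669e-02  6.85215050e-02  1.75991986e+02] [1.09043458 3.43699003 2.28747625]
[ 0.64029053 -0.10991258] [ 4.50800779e-01 -9.59973219e-02  6.90000000e-02  1.75800000e+02]
-39.5 [  -6.2 -147.    48. ] [ 0.58010381 -0.06029848]
[{"linear": [-0.07, -0.15, 0.0], "roll": -0.0}, {"linear": [-0.07, -0.16, 0.0], "roll": -0.0}, {"linear": [-0.07, -0.15, 0.0], "roll": -0.0}, {"linear": [-0.08, -0.15, 0.0], "roll": -0.0}, {"linear": [-0.09, -0.16, 0.0], "roll": -0.0}]
[{"linear": [-0.09, -0.15, 0.0], "roll": -0.0}, {"linear": [-0.1, -0.15, 0.0], "roll": -0.0}, {"linear": [-0.1, -0.16, 0.0], "roll": -0.0}, {"linear": [-0.11, -0.15, 0.0], "roll": -0.0}, {"linear": [-0.11, -0.15, 0.0], "roll": -0.0}]
end [ 4.774e-01 -9.800e-02  1.149e-01  1.758e+02]
[{"linear": [0.0, 0.0, -0.22], "roll": 0.39}, {"linear": [-0.01, 0.0, -0.23], "roll": 0.39}, {"linear": [0.0, 0.0, -0.22], "roll": 0.4}, {"linear": [-0.01, 0.0, -0.22], "roll": 0.39}, {"linear": [0.0, 0.0, -0.23], "roll": 0.39}]
[{"linear": [-0.01, 0.0, -0.22], "roll": 0.39}, {"linear": [0.0, 0.0, -0.22], "roll": 0.4}, {"linear": 
[... 218 characters left out ...]
, {"linear": [0.0, 0.0, -0.22], "roll": 0.39}, {"linear": [0.0, 0.0, -0.23], "roll": 0.39}, {"linear": [-0.01, 0.0, -0.22], "roll": 0.39}]
end [ 5.1440e-01 -6.1000e-03  1.1500e-01  1.4052e+02]
lower, back
[{"linear": [0.08, 0.1, 0.0], "roll": -0.0}, {"linear": [0.07, 0.1, 0.0], "roll": -0.0}, {"linear": [0.07, 0.1, 0.02], "roll": -0.0}, {"linear": [0.07, 0.1, 0.04], "roll": -0.0}, {"linear": [0.06, 0.1, 0.03], "roll": -0.0}]
[{"linear": [0.06, 0.1, 0.03], "roll": -0.0}, {"linear": [0.06, 0.1, 0.04], "roll": -0.0}, {"linear": [0.06, 0.1, 0.03], "roll": -0.0}, {"linear": [0.06, 0.1, 0.03], "roll": -0.0}, {"linear": [0.02, 0.03, 0.0], "roll": -0.0}]
end [4.961e-01 4.000e-04 8.710e-02 1.405e+02]
```

Call:
{"fn": "send_rows", "kwargs": {"plan": [{"linear": [-0.07,-0.16,0.0],"roll": 0},{"linear": [-0.07,-0.16,0.0],"roll": 0},{"linear": [-0.07,-0.16,0.0],"roll": 0},{"linear": [-0.08,-0.15,0.0],"roll": 0},{"linear": [-0.09,-0.16,0.0],"roll": 0}]}}

```text
t: 19.95
tcp_pos: [0.4621, -0.0969, 0.0919]
tool_rot: [-0.025, -0.707, 0.707, 0.025]
force: [2.8, -0.5, -8.7]
finger_gap: 0.341
```

Call:
{"fn": "send_rows", "kwargs": {"plan": [{"linear": [-0.09,-0.15,0.0],"roll": 0},{"linear": [-0.1,-0.16,0.0],"roll": 0},{"linear": [-0.1,-0.16,0.0],"roll": 0},{"linear": [-0.11,-0.15,0.0],"roll": 0},{"linear": [-0.11,-0.15,0.0],"roll": 0}]}}

```text
t: 20.58
tcp_pos: [0.477, -0.0978, 0.115]
tool_rot: [0.024, 0.707, -0.707, -0.025]
force: [3.2, -0.6, -9.8]
finger_gap: 0.341
```

Call:
{"fn": "send_rows", "kwargs": {"plan": [{"linear": [0.0,0.0,-0.22],"roll": 0.39},{"linear": [-0.01,0.0,-0.23],"roll": 0.39},{"linear": [0.0,0.0,-0.22],"roll": 0.4},{"linear": [-0.01,0.0,-0.22],"roll": 0.39},{"linear": [0.0,0.0,-0.23],"roll": 0.39}]}}

```text
t: 21.2
tcp_pos: [0.482, -0.0645, 0.1148]
tool_rot: [0.097, 0.7, -0.7, -0.098]
force: [1.3, -1.0, -8.3]
finger_gap: 0.34
```

```bash
python3 - <<'E'
from k import *
print(pose()[0],pose()[1]["force"])
im=manip.snapshot("side")
cv2.imwrite("pics/s7.png",cv2.resize(im[90:260,200:360],None,fx=3.5,fy=3.5))
E
```

```text
[ 4.81985200e-01 -6.45122858e-02  1.14848690e-01  1.64158236e+02] [ 1.25320406 -1.02620617 -8.28086649]
```

View pics/s7.png

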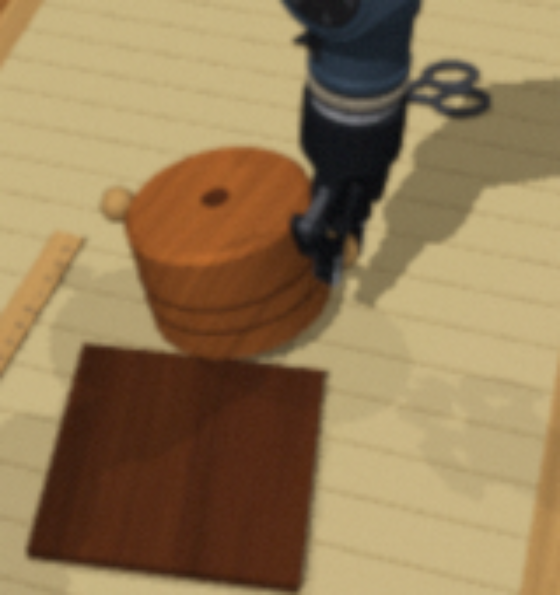

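Call:
{"fn": "send_rows", "kwargs": {"plan": [{"linear": [-0.01,0.0,-0.22],"roll": 0.39},{"linear": [0.0,0.0,-0.22],"roll": 0.4},{"linear": [-0.01,0.0,-0.23],"roll": 0.39},{"linear": [0.0,0.0,-0.22],"roll": 0.39},{"linear": [-0.01,0.0,-0.22],"roll": 0.39}]}}

```text
t: 21.88
tcp_pos: [0.4938, -0.0335, 0.1147]
tool_rot: [-0.167, -0.687, 0.687, 0.17]
force: [0.1, -0.4, -7.3]
finger_gap: 0.342
```

Call:
{"fn": "send_rows", "kwargs": {"plan": [{"linear": [0.0,0.0,-0.23],"roll": 0.39},{"linear": [-0.01,0.0,-0.22],"roll": 0.4},{"linear": [0.0,0.0,-0.22],"roll": 0.39},{"linear": [0.0,0.0,-0.23],"roll": 0.39},{"linear": [-0.01,0.0,-0.22],"roll": 0.39}]}}

```text
t: 22.5
tcp_pos: [0.512, -0.0054, 0.1147]
tool_rot: [-0.236, -0.666, 0.666, 0.239]
force: [-0.3, 0.2, -6.9]
finger_gap: 0.344
```

```bash
python3 - <<'E'
from k import *
print(pose()[0],pose()[1]["force"])
im=manip.snapshot("side")
cv2.imwrite("pics/s8.png",cv2.resize(im[90:260,200:360],None,fx=3.5,fy=3.5))
E
```

```text
[ 5.11973646e-01 -5.42577145e-03  1.14671605e-01  1.40685826e+02] [-0.26684378  0.24836694 -6.91495228]
```

View pics/s8.png

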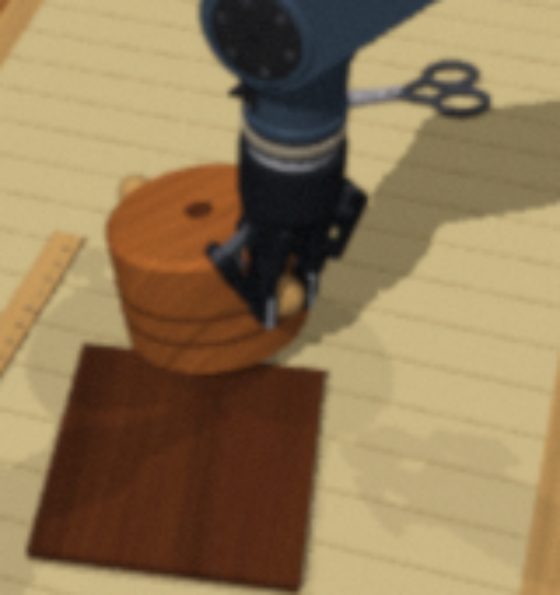

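Call:
{"fn": "send_rows", "kwargs": {"plan": [{"linear": [0.08,0.1,0.0],"roll": 0},{"linear": [0.07,0.1,0.0],"roll": 0},{"linear": [0.07,0.1,0.02],"roll": 0},{"linear": [0.07,0.1,0.04],"roll": 0},{"linear": [0.06,0.1,0.03],"roll": 0}]}}

```text
t: 23.18
tcp_pos: [0.5029, -0.0013, 0.1002]
tool_rot: [0.237, 0.666, -0.666, -0.238]
force: [-7.0, 0.7, 4.4]
finger_gap: 0.341
```

Call:
{"fn": "send_rows", "kwargs": {"plan": [{"linear": [0.06,0.1,0.03],"roll": 0},{"linear": [0.06,0.1,0.04],"roll": 0},{"linear": [0.06,0.1,0.03],"roll": 0},{"linear": [0,0,0],"roll": 0},{"linear": [0,0,0],"roll": 0}]}}

```text
t: 23.8
tcp_pos: [0.4965, -0.0008, 0.0914]
tool_rot: [-0.238, -0.666, 0.666, 0.239]
force: [-6.3, -2.2, 4.2]
finger_gap: 0.341
```

```bash
python3 - <<'E'
from k import *
print(pose()[0],pose()[1]["force"])
im=manip.snapshot("side")
cv2.imwrite("pics/s9.png",cv2.resize(im[90:260,200:360],None,fx=3.5,fy=3.5))
E
```

```text
[ 4.96543040e-01 -7.58426049e-04  9.14202135e-02  1.40645222e+02] [-6.31083497 -2.16000331  4.2120127 ]
```

View pics/s9.png

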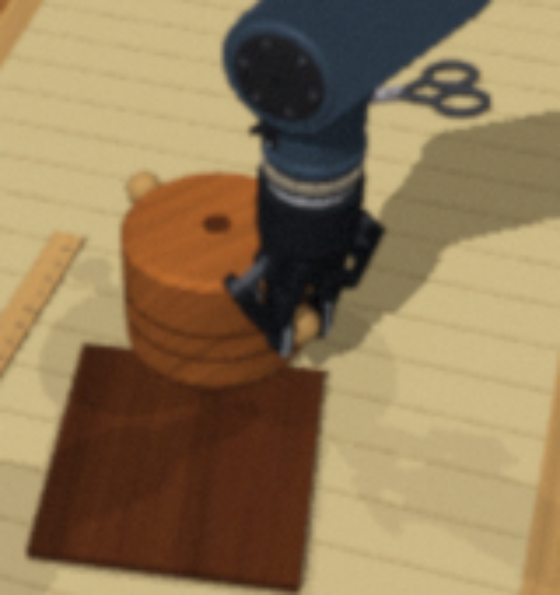

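Call:
{"fn": "send_rows", "kwargs": {"plan": [{"linear": [0.05,0.06,0.02],"roll": 0},{"linear": [0.05,0.06,0.02],"roll": 0},{"linear": [0.03,0.05,0.02],"roll": 0},{"linear": [0,0,0],"roll": 0},{"linear": [0,0,0],"roll": 0}]}}

```text
t: 24.48
tcp_pos: [0.4942, 0.0006, 0.0877]
tool_rot: [0.239, 0.666, -0.665, -0.237]
force: [-6.7, 0.2, 12.6]
finger_gap: 0.342
```

Call:
{"fn": "send_rows", "kwargs": {"plan": [{"linear": [0,0,0],"roll": 0},{"linear": [0,0,0],"roll": 0},{"linear": [0,0,0],"roll": 0},{"linear": [0,-0.5,0],"roll": 0},{"linear": [0,-0.8,0],"roll": 0}], "claw": 62}}

```text
t: 25.1
tcp_pos: [0.4933, 0.0008, 0.1251]
tool_rot: [-0.237, -0.666, 0.666, 0.238]
force: [-0.7, -0.1, 0.4]
finger_gap: 0.724
```

Call:
{"fn": "send_rows", "kwargs": {"plan": [{"linear": [0,-0.9,0],"roll": 0},{"linear": [-0.6,-0.8,0],"roll": 0},{"linear": [-0.9,-0.2,0],"roll": 0},{"linear": [-0.9,0,0],"roll": 0},{"linear": [-0.6,0,0],"roll": 0}]}}

```text
t: 25.72
tcp_pos: [0.5645, -0.057, 0.1827]
tool_rot: [0.238, 0.666, -0.666, -0.237]
force: [1.1, 0.3, 0.5]
finger_gap: 0.728
```

```bash
python3 - <<'E'
from k import *
im=manip.snapshot("side")
p0,s=pose(); print(p0,s["force"])
wsnap("w10"); print(pose()[0])
cv2.imwrite("pics/s10.png",cv2.resize(im[90:260,200:360],None,fx=3.5,fy=3.5))
E
```

```text
[ 5.66459738e-01 -5.85541688e-02  1.82594822e-01  1.40665561e+02] [ 2.31897128 -1.05182594  0.40722132]
[ 5.64851990e-01 -5.74433420e-02  1.82157538e-01  1.40662822e+02]
```

View pics/s10.png

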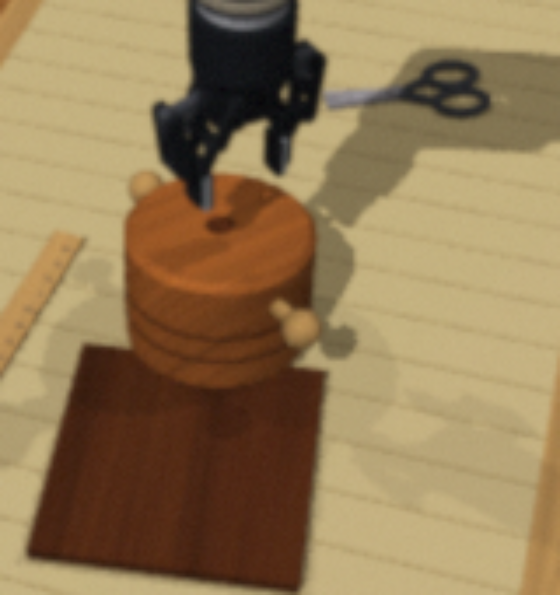

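View pics/w10.png

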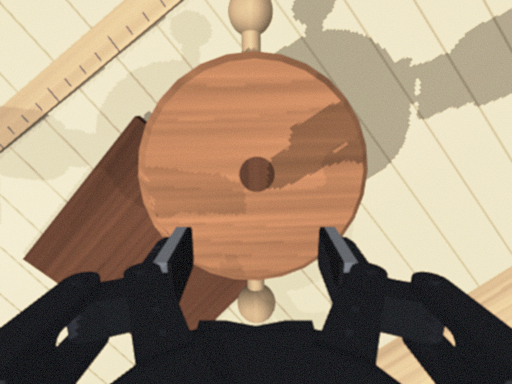

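```bash
python3 - <<'E'
from k import *
for nm,s,w,z in (("near",(300,328),(256,302),.098),("far",(145,186),(250,12),.079)):
    print(nm,cr("side",*s,3.5,200,90,z),wat("w10",*w,z))
n=cr("side",300,328,3.5,200,90,.098);f=cr("side",145,186,3.5,200,90,.079); fit(n,f); print(np.linalg.norm(n-f))
n=wat("w10",256,302,.098);f=wat("w10",250,12,.079); fit(n,f)
E
```

```text
near [ 0.4957121 -0.0018711  0.098    ] [4.93157253e-01 2.64331551e-04 9.80000000e-02]
far [ 0.67181371 -0.14192089  0.079     ] [ 0.66873453 -0.13821901  0.079     ]
c [ 0.5837629  -0.07189599] phi -38.494469542649625 len 0.22500160085663332 board [  -4.3 -159.    47. ]
0.2258023923434996
c [ 0.58094589 -0.06897734] phi -38.26395885234692 len 0.22361801707370627 board [  -6.6 -155.7   46.8]
```

```bash
cat >> k.py <<'E'
def w2(a,n):
    b=np.radians(BY); X=np.array([np.cos(b),np.sin(b)]);Y=np.array([-X[1],X[0]]); return BC+a/1000*X+n/1000*Y
E
python3 - <<'E'
from k import *
st=np.array([.5645,-.0572,.182,140.66]); g=np.array([.6703,-.1400,.068,141.5])
mid=g.copy(); mid[2]=.160
a=line(mid,6,st); b=line(g,4,a[-1]); rows(a+b,st)
phi=-38.4; P=w2(-58,-91); side="far"; print(P)
e=tcp(P,phi,side,.029,z0=.014); print("lift end",e, "flat",tcp(P,phi,side,0,z0=.014))
rows(line(e,10,g),g)
N=20; rows([tcp(P,phi+(28.5-phi)*(i+1)/N,side,.029,z0=.014) for i in range(N)],e)
E
```

```text
[{"linear": [-0.75, 0.12, -0.02], "roll": -0.02}, {"linear": [-0.74, 0.12, -0.01], "roll": -0.03}, {"linear": [-0.75, 0.13, -0.02], "roll": -0.02}, {"linear": [-0.74, 0.12, -0.01], "roll": -0.02}, {"linear": [-0.75, 0.12, -0.01], "roll": -0.03}]
[{"linear": [-0.75, 0.12, 0.0], "roll": -0.02}, {"linear": [0.0, 0.77, 0.0], "roll": 0.0}, {"linear": [0.0, 0.77, 0.0], "roll": 0.0}, {"linear": [0.0, 0.76, 0.0], "roll": 0.0}, {"linear": [0.0, 0.77, 0.0], "roll": 0.0}]
end [ 6.703e-01 -1.401e-01  6.800e-02  1.415e+02]
[ 0.52058774 -0.01257339]
lift end [ 6.57720656e-01 -1.21263602e-01  1.12000000e-01  1.41600000e+02] flat [ 6.69489493e-01 -1.30591468e-01  8.30000000e-02  1.41600000e+02]
[{"linear": [0.07, -0.15, -0.02], "roll": -0.0}, {"linear": [0.07, -0.14, -0.03], "roll": -0.0}, {"linear": [0.08, -0.15, -0.02], "roll": -0.01}, {"linear": [0.07, -0.15, -0.02], "roll": 0.0}, {"linear": [0.07, -0.14, -0.02], "roll": 0.0}]
[{"linear": [0.07, -0.15, -0.03], "roll": -0.0}, {"linear": [0.07, -0.15, -0.02], "roll": -0.0}, {"linear": [0.07, -0.14, -0.02], "roll": -0.0}, {"linear": [0.08, -0.15, -0
[... 412 characters left out ...]
ear": [0.01, 0.0, -0.34], "roll": -0.56}, {"linear": [0.01, 0.0, -0.34], "roll": -0.56}, {"linear": [0.01, 0.0, -0.34], "roll": -0.56}, {"linear": [0.01, 0.0, -0.34], "roll": -0.55}]
[{"linear": [0.01, 0.0, -0.34], "roll": -0.56}, {"linear": [0.01, 0.0, -0.34], "roll": -0.56}, {"linear": [0.01, 0.0, -0.34], "roll": -0.56}, {"linear": [0.01, 0.0, -0.34], "roll": -0.55}, {"linear": [0.01, 0.0, -0.34], "roll": -0.56}]
[{"linear": [0.01, 0.0, -0.34], "roll": -0.56}, {"linear": [0.01, 0.0, -0.34], "roll": -0.56}, {"linear": [0.01, 0.0, -0.34], "roll": -0.55}, {"linear": [0.01, 0.0, -0.34], "roll": -0.56}, {"linear": [0.01, 0.0, -0.35], "roll": -0.56}]
end [6.742e-01 7.100e-02 1.120e-01 2.085e+02]
```

Call:
{"fn": "send_rows", "kwargs": {"plan": [{"linear": [-0.75,0.12,-0.02],"roll": -0.02},{"linear": [-0.75,0.12,-0.02],"roll": -0.03},{"linear": [-0.75,0.13,-0.01],"roll": -0.02},{"linear": [-0.75,0.12,-0.01],"roll": -0.03},{"linear": [-0.75,0.12,-0.01],"roll": -0.03}]}}

```text
t: 26.45
tcp_pos: [0.6513, -0.1247, 0.1629]
tool_rot: [0.232, 0.668, -0.668, -0.234]
force: [1.1, 0.9, -0.0]
finger_gap: 0.727
```

Call:
{"fn": "send_rows", "kwargs": {"plan": [{"linear": [-0.74,0.12,0.0],"roll": 0},{"linear": [0.0,0.7,0.0],"roll": 0},{"linear": [0.0,0.9,0.0],"roll": 0},{"linear": [0.0,0.9,0.0],"roll": 0},{"linear": [0.0,0.56,0.0],"roll": 0}]}}

```text
t: 27.08
tcp_pos: [0.6677, -0.138, 0.0663]
tool_rot: [0.232, 0.668, -0.668, -0.234]
force: [-0.5, -0.3, -0.1]
finger_gap: 0.726
```

Call:
{"fn": "send_rows", "kwargs": {"plan": [{"linear": [0,0,0],"roll": 0},{"linear": [0,0,0],"roll": 0},{"linear": [0,0,0],"roll": 0},{"linear": [0,0,0],"roll": 0},{"linear": [0,0,0],"roll": 0}], "claw": 20}}

```text
t: 27.7
tcp_pos: [0.6698, -0.139, 0.0687]
tool_rot: [0.233, 0.668, -0.667, -0.233]
force: [0.0, 3.0, 1.1]
finger_gap: 0.343
```

Call:
{"fn": "send_rows", "kwargs": {"plan": [{"linear": [0.07,-0.15,-0.02],"roll": 0},{"linear": [0.07,-0.14,-0.03],"roll": 0},{"linear": [0.08,-0.15,-0.02],"roll": 0},{"linear": [0.07,-0.15,-0.02],"roll": 0},{"linear": [0.07,-0.14,-0.02],"roll": 0}]}}

```text
t: 28.32
tcp_pos: [0.664, -0.1312, 0.0907]
tool_rot: [-0.234, -0.667, 0.668, 0.231]
force: [3.0, -4.5, -4.9]
finger_gap: 0.34
```

Call:
{"fn": "send_rows", "kwargs": {"plan": [{"linear": [0.07,-0.15,-0.03],"roll": 0},{"linear": [0.07,-0.15,-0.02],"roll": 0},{"linear": [0.07,-0.14,-0.02],"roll": 0},{"linear": [0.08,-0.15,-0.03],"roll": 0},{"linear": [0.07,-0.15,-0.02],"roll": 0}]}}

```text
t: 28.95
tcp_pos: [0.6561, -0.12, 0.1122]
tool_rot: [-0.232, -0.668, 0.668, 0.233]
force: [2.9, -1.0, -5.4]
finger_gap: 0.341
```

```bash
python3 - <<'E'
from k import *
print(pose()[0],pose()[1]["force"])
im=manip.snapshot("side"); wsnap("w11")
cv2.imwrite("pics/s11.png",cv2.resize(im[90:260,200:360],None,fx=3.5,fy=3.5))
E
```

```text
[ 6.56105003e-01 -1.20005416e-01  1.12196092e-01  1.41543244e+02] [ 2.92402115 -1.0114679  -5.43414331]
```

View pics/s11.png

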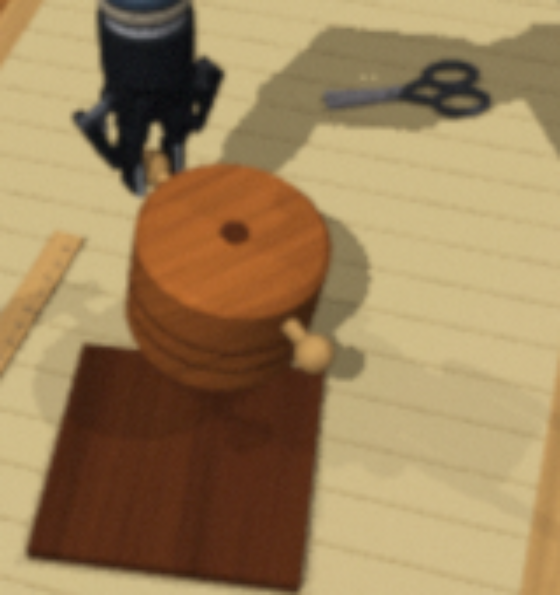

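View pics/w11.png

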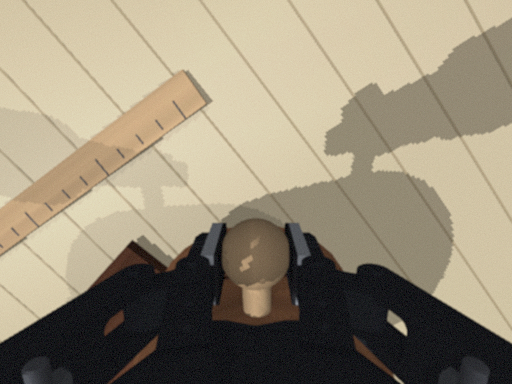

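Call:
{"fn": "send_rows", "kwargs": {"plan": [{"linear": [0.01,0.0,-0.3],"roll": -0.5},{"linear": [0.01,0.0,-0.34],"roll": -0.56},{"linear": [0.01,0.0,-0.34],"roll": -0.56},{"linear": [0.01,0.0,-0.34],"roll": -0.56},{"linear": [0.01,0.0,-0.34],"roll": -0.56}]}}

```text
t: 29.68
tcp_pos: [0.6787, -0.0756, 0.1102]
tool_rot: [0.132, 0.695, -0.694, -0.138]
force: [-1.3, 0.5, -7.0]
finger_gap: 0.341
```

Call:
{"fn": "send_rows", "kwargs": {"plan": [{"linear": [0.01,0.0,-0.34],"roll": -0.56},{"linear": [0.01,0.0,-0.34],"roll": -0.56},{"linear": [0.01,0.0,-0.34],"roll": -0.56},{"linear": [0.01,0.0,-0.34],"roll": -0.56},{"linear": [0.01,0.0,-0.34],"roll": -0.56}]}}

```text
t: 30.3
tcp_pos: [0.6883, -0.026, 0.109]
tool_rot: [0.027, 0.707, -0.705, -0.037]
force: [-2.8, -0.8, -8.4]
finger_gap: 0.337
```

```bash
python3 - <<'E'
from k import *
print(pose()[0],pose()[1]["force"])
P=w2(-58,-91); print(tcp(P,-38.4+60*.0+ -(0) + 33.1,"far",.029,z0=.014))
im=manip.snapshot("side")
cv2.imwrite("pics/s12.png",cv2.resize(im[90:260,200:360],None,fx=3.5,fy=3.5))
E
```

```text
[ 6.88343510e-01 -2.59695826e-02  1.08964447e-01  1.74863288e+02] [-2.83882266 -0.80476086 -8.37392921]
[ 6.94822488e-01 -2.87366586e-02  1.12000000e-01  1.74700000e+02]
```

View pics/s12.png

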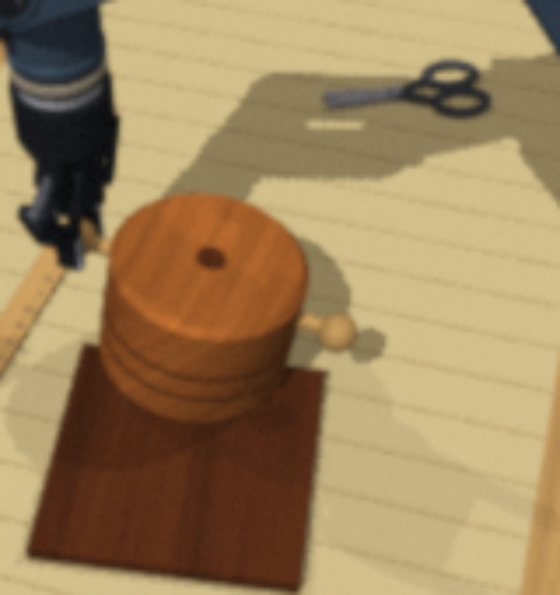

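```bash
python3 - <<'E'
from k import *
n=cr("side",338,331,3.5,200,90,.088); f=np.array([.6883,-.026]); d=f-n[:2]; L=np.linalg.norm(d); u=d/L
P=n[:2]+u*.0455  # near ball horizontal offset from pivot: 34cos+80sin
print(n,L,np.degrees(np.arctan2(u[1],u[0])),P, w2(-58,-91), bf(P,0))
M=R.from_quat(pose()[1]["tool_rot"]).as_matrix(); print(M.round(3))
E
```

```text
[ 0.46775556 -0.0160234   0.088     ] 0.22076997287306926 -2.5900808834732785 [ 0.51320908 -0.01807954] [ 0.52058774 -0.01257339] [-66.1 -95.4   8.5]
[[-0.996 -0.013 -0.087]
 [ 0.087  0.004 -0.996]
 [ 0.014 -1.    -0.003]]
```

Call:
{"fn": "send_rows", "kwargs": {"plan": [{"linear": [0.01,-0.02,-0.36],"roll": -0.6},{"linear": [0.01,-0.02,-0.37],"roll": -0.6},{"linear": [0.01,-0.02,-0.37],"roll": -0.6},{"linear": [0.01,-0.02,-0.37],"roll": -0.6},{"linear": [0.01,-0.02,-0.37],"roll": -0.6}]}}

```text
t: 30.98
tcp_pos: [0.685, 0.0276, 0.112]
tool_rot: [-0.084, 0.704, -0.702, 0.074]
force: [-4.0, -0.5, -9.0]
finger_gap: 0.345
```

Call:
{"fn": "send_rows", "kwargs": {"plan": [{"linear": [0.01,-0.01,-0.37],"roll": -0.6},{"linear": [0.01,-0.01,-0.37],"roll": -0.6},{"linear": [0.01,-0.01,-0.37],"roll": -0.6},{"linear": [0.01,0,-0.37],"roll": -0.6},{"linear": [0.01,0,-0.36],"roll": -0.6}]}}

```text
t: 31.6
tcp_pos: [0.6651, 0.0781, 0.1132]
tool_rot: [-0.192, 0.683, -0.681, 0.184]
force: [-2.5, -2.5, -9.8]
finger_gap: 0.342
```

```bash
python3 - <<'E'
from k import *
p,s=pose();print(p,s["force"],s["q"].round(2)); M=R.from_quat(s["tool_rot"]).as_matrix(); print(M.round(3))
im=manip.snapshot("side")
cv2.imwrite("pics/s13.png",cv2.resize(im[90:260,200:360],None,fx=3.5,fy=3.5))
E
```

```text
[ 6.65128178e-01  7.80552680e-02  1.13173581e-01 -1.49155975e+02] [-2.53709892 -2.54772488 -9.83314808] [-0.05  0.74  1.4  -0.    1.01  0.98]
[[-0.859 -0.012  0.513]
 [-0.513 -0.    -0.859]
 [ 0.011 -1.    -0.006]]
```

View pics/s13.png

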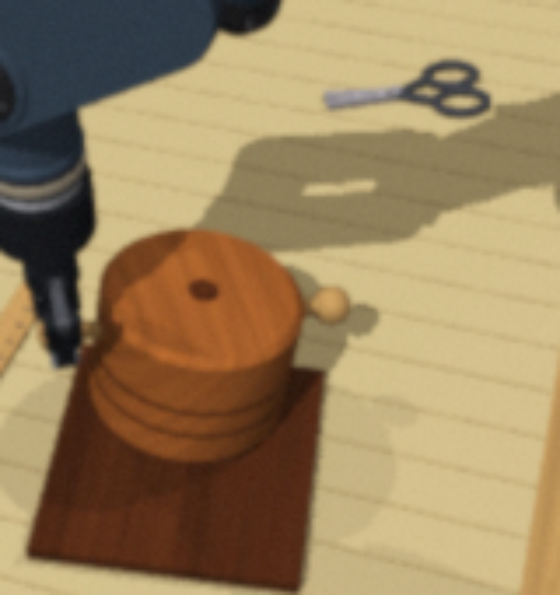

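Call:
{"fn": "send_rows", "kwargs": {"plan": [{"linear": [-0.06,0.1,0.0],"roll": 0},{"linear": [-0.06,0.1,0.0],"roll": 0},{"linear": [-0.06,0.1,0.0],"roll": 0},{"linear": [-0.05,0.1,0.0],"roll": 0},{"linear": [-0.05,0.1,0.0],"roll": 0}]}}

```text
t: 32.28
tcp_pos: [0.6772, 0.0824, 0.1007]
tool_rot: [-0.188, 0.682, -0.682, 0.187]
force: [-5.1, -1.2, -8.8]
finger_gap: 0.342
```

Call:
{"fn": "send_rows", "kwargs": {"plan": [{"linear": [-0.05,0.1,0.0],"roll": 0},{"linear": [-0.05,0.1,0.0],"roll": 0},{"linear": [-0.05,0.1,0.0],"roll": 0},{"linear": [-0.05,0.1,0.0],"roll": 0},{"linear": [-0.04,0.1,0.0],"roll": 0}]}}

```text
t: 32.9
tcp_pos: [0.684, 0.0864, 0.0872]
tool_rot: [0.187, -0.682, 0.682, -0.187]
force: [-7.5, 1.0, 1.9]
finger_gap: 0.342
```

Call:
{"fn": "send_rows", "kwargs": {"plan": [{"linear": [0,0,0],"roll": 0},{"linear": [0,0,0],"roll": 0},{"linear": [0,0,0],"roll": 0},{"linear": [0,0,0],"roll": 0},{"linear": [0,0,0],"roll": 0}]}}

```text
t: 33.52
tcp_pos: [0.6837, 0.0862, 0.0876]
tool_rot: [0.187, -0.682, 0.682, -0.187]
force: [-7.7, -0.1, -0.4]
finger_gap: 0.345
```

Call:
{"fn": "send_rows", "kwargs": {"plan": [{"linear": [-0.03,0.05,0.0],"roll": 0},{"linear": [-0.03,0.05,0.0],"roll": 0},{"linear": [0,0.03,0.0],"roll": 0},{"linear": [0,0,0],"roll": 0},{"linear": [0,0,0],"roll": 0}]}}

```text
t: 34.15
tcp_pos: [0.6858, 0.0877, 0.0851]
tool_rot: [0.186, -0.682, 0.682, -0.188]
force: [-8.4, 1.4, 4.4]
finger_gap: 0.345
```

```bash
python3 - <<'E'
from k import *
p,s=pose();print(p,s["force"])
im=manip.snapshot("side")
cv2.imwrite("pics/s14.png",cv2.resize(im[90:260,200:360],None,fx=3.5,fy=3.5))
E
```

```text
[ 6.85839391e-01  8.76707515e-02  8.50506829e-02 -1.49299811e+02] [-8.42611543  1.38519751  4.40097246]
```

View pics/s14.png

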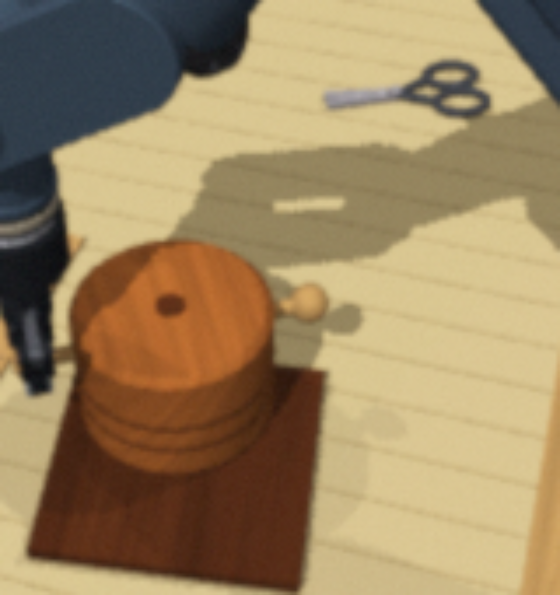

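Call:
{"fn": "send_rows", "kwargs": {"plan": [{"linear": [0,0,0],"roll": 0},{"linear": [0,0,0],"roll": 0},{"linear": [0,0,0],"roll": 0},{"linear": [0,-0.7,0],"roll": 0},{"linear": [0,-0.9,0],"roll": 0}], "claw": 62}}

```text
t: 34.83
tcp_pos: [0.6854, 0.0869, 0.1311]
tool_rot: [-0.187, 0.682, -0.682, 0.187]
force: [0.7, -0.1, 1.0]
finger_gap: 0.73
```

Call:
{"fn": "send_rows", "kwargs": {"plan": [{"linear": [0,-0.9,0],"roll": 0},{"linear": [0.6,-0.5,0],"roll": 0},{"linear": [0.9,-0.2,0],"roll": 0},{"linear": [0.9,0,0],"roll": 0},{"linear": [0.9,0,0],"roll": 0}]}}

```text
t: 35.45
tcp_pos: [0.6003, 0.0359, 0.18]
tool_rot: [0.186, -0.681, 0.682, -0.189]
force: [0.7, -0.9, 0.1]
finger_gap: 0.723
```

Call:
{"fn": "send_rows", "kwargs": {"plan": [{"linear": [0.9,0,0],"roll": 0},{"linear": [0.9,0,0],"roll": 0},{"linear": [0.9,0,0],"roll": 0},{"linear": [0.7,0,0],"roll": 0},{"linear": [0.4,0,0],"roll": 0}]}}

```text
t: 36.08
tcp_pos: [0.5021, -0.0225, 0.1794]
tool_rot: [0.187, -0.681, 0.682, -0.188]
force: [0.3, 0.2, -0.2]
finger_gap: 0.725
```

```bash
python3 - <<'E'
from k import *
p,s=pose();print(p,s["force"])
wsnap("w15"); im=manip.snapshot("side"); print(pose()[0])
cv2.imwrite("pics/s15.png",cv2.resize(im[90:260,200:360],None,fx=3.5,fy=3.5))
cv2.imwrite("pics/t15.png",cv2.resize(manip.snapshot("top")[140:280,180:340],None,fx=4,fy=4,interpolation=cv2.INTER_CUBIC))
E
```

```text
[ 5.02127068e-01 -2.25253505e-02  1.79388279e-01 -1.49290096e+02] [ 0.29450389  0.15430538 -0.24728161]
[ 5.01908666e-01 -2.23723283e-02  1.78978965e-01 -1.49319735e+02]
```

View pics/s15.png

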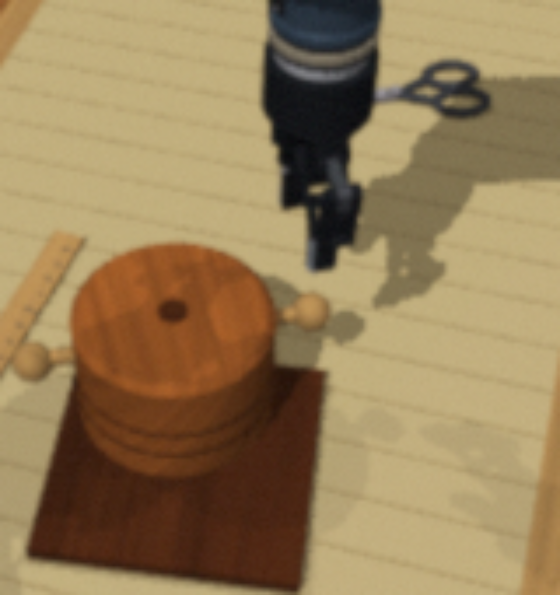

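View pics/w15.png

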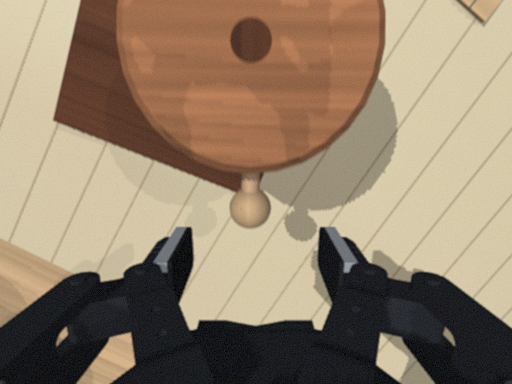

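View pics/t15.png

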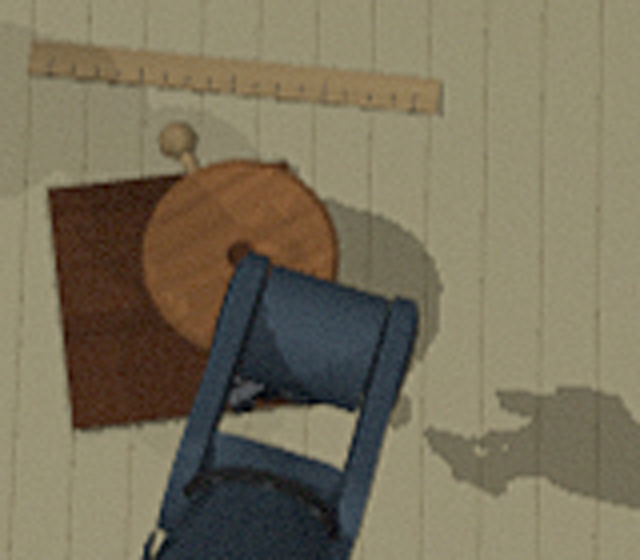

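```bash
python3 - <<'E'
from k import *
ns=cr("side",312,312,3.5,200,90,.094); fs=cr("side",33,361,3.5,200,90,.094); ft=cr("top",178,139,4,180,140,.094)
nw=wat("w15",250,208,.094); print(ns,nw,fs,ft); fit(ns,fs); fit(nw,ft); fit((ns+nw)/2,(fs+ft)/2)
h=wat("w15",251,40,.124); h2=cr("side",173,310,3.5,200,90,.124); print(h,h2,bf(h[:2],0),bf(h2[:2],0))
E
```

```text
[ 0.49135397 -0.0244885   0.094     ] [ 0.49032234 -0.0241844   0.094     ] [0.6862604 0.0867209 0.094    ] [0.68618259 0.08763064 0.094     ]
c [0.58880718 0.0311162 ] phi 29.708148322699326 len 0.22440152552486636 board [ 15.9 -57.9 -21.2]
c [0.58825247 0.03172312] phi 29.721699243430436 len 0.22553012819227855 board [ 15.5 -57.2 -21.2]
c [0.58852983 0.03141966] phi 29.714940778541003 len 0.2249658252856179 board [ 15.7 -57.5 -21.2]
[0.5883135  0.03211609 0.124     ] [0.58937745 0.03056105 0.124     ] [ 15.6 -56.8   8.5] [ 16.4 -58.5   8.5]
```

```bash
python3 - <<'E'
from k import *
st=np.array([.5019,-.0224,.179,-149.3]); g=np.array([.4912,-.0243,.083,209.7])
a=line((g[0],g[1],.165,g[3]),2,st); b=line(g,4,a[-1]); rows(a+b,st)
phi=29.7; c=(.5885,.0314); side="near"; P=pivot(c,phi,side); ph2=-8.5
print(P,tcp(P,phi,side,0,z0=.014),bf(newc(P,ph2,side),ph2))
rows([tcp(P,phi,side,r,.014) for r in np.linspace(.004,.04,10)],tcp(P,phi,side,0,.014))
N=15; rows([tcp(P,phi+(ph2-phi)*(i+1)/N,side,.04,z0=.014) for i in range(N)],tcp(P,phi,side,.04,.014))
E
```

```text
[{"linear": [0.17, 0.23, -0.06], "roll": 0.08}, {"linear": [0.17, 0.24, -0.07], "roll": 0.09}, {"linear": [0.0, 0.68, 0.0], "roll": -0.0}, {"linear": [0.0, 0.68, 0.0], "roll": -0.0}, {"linear": [0.0, 0.69, 0.0], "roll": -0.0}]
[{"linear": [0.0, 0.68, 0.0], "roll": -0.0}]
end [ 4.9110e-01 -2.4200e-02  8.3000e-02 -1.5032e+02]
[0.65625326 0.07004578] [ 4.91213270e-01 -2.40913709e-02  8.30000000e-02  2.09700000e+02] [13.8 -6.5 17. ]
[{"linear": [-0.06, -0.13, 0.0], "roll": -0.0}, {"linear": [-0.06, -0.14, 0.0], "roll": -0.0}, {"linear": [-0.06, -0.13, 0.0], "roll": -0.0}, {"linear": [-0.07, -0.13, 0.0], "roll": -0.0}, {"linear": [-0.07, -0.14, 0.0], "roll": -0.0}]
[{"linear": [-0.08, -0.13, 0.0], "roll": -0.0}, {"linear": [-0.08, -0.13, 0.0], "roll": -0.0}, {"linear": [-0.08, -0.14, 0.0], "roll": -0.0}, {"linear": [-0.09, -0.13, 0.0], "roll": -0.0}, {"linear": [-0.1, -0.13, 0.0], "roll": -0.0}]
end [ 5.108e-01 -1.290e-02  1.229e-01  2.097e+02]
[{"linear": [-0.01, 0.0, -0.25], "roll": 0.42}, {"linear": [0.0, 0.0, -0.25], "roll": 0.43}, {"linear": [-0.01, 0.0, -0.24], "roll": 0.42}, {"linear": [0.0, 0.0, -0.25], "roll": 0.43}, {"linear": [-0.01, 0.0, -0.25], "roll": 0.42}]
[{"linear": [0.0, 0.0, -0.25], "roll": 0.43}, {"linear": [-0.01, 0.0, -0.25], "roll": 0.42}, {"linear": [0.0, 0.0, -0.25], "roll": 0.43}, {"linear": [-0.01, 0.0, -0.24], "roll": 0.42}, {"linear": [-0.01, 0.0, -0.25], "roll": 0.42}]
[{"linear": [0.0, 0.0, -0.25], "roll": 0.43}, {"linear": [-0.01, 0.0, -0.25], "roll": 0.42}, {"linear": [0.0, 0.0, -0.25], "roll": 0.43}, {"linear": [-0.01, 0.0, -0.25], "roll": 0.42}, {"linear": [0.0, 0.0, -0.24], "roll": 0.43}]
end [4.9040e-01 9.4700e-02 1.2300e-01 1.7148e+02]
```

Call:
{"fn": "send_rows", "kwargs": {"plan": [{"linear": [0.17,0.23,-0.06],"roll": 0.08},{"linear": [0.17,0.4,-0.07],"roll": 0.09},{"linear": [0.0,0.9,0.0],"roll": 0},{"linear": [0.0,0.9,0.0],"roll": 0},{"linear": [0.0,0.77,0.0],"roll": 0}]}}

```text
t: 36.85
tcp_pos: [0.4915, -0.0234, 0.0807]
tool_rot: [-0.182, 0.684, -0.683, 0.181]
force: [-0.2, 0.7, -0.3]
finger_gap: 0.722
```

Call:
{"fn": "send_rows", "kwargs": {"plan": [{"linear": [0,0,0],"roll": 0},{"linear": [0,0,0],"roll": 0},{"linear": [0,0,0],"roll": 0},{"linear": [0,0,0],"roll": 0},{"linear": [0,0,0],"roll": 0}], "claw": 20}}

```text
t: 37.48
tcp_pos: [0.4916, -0.0237, 0.0823]
tool_rot: [0.181, -0.683, 0.684, -0.182]
force: [1.2, 0.6, -5.4]
finger_gap: 0.342
```

Call:
{"fn": "send_rows", "kwargs": {"plan": [{"linear": [-0.06,-0.13,0.0],"roll": 0},{"linear": [-0.06,-0.14,0.0],"roll": 0},{"linear": [-0.06,-0.13,0.0],"roll": 0},{"linear": [-0.07,-0.13,0.0],"roll": 0},{"linear": [-0.07,-0.14,0.0],"roll": 0}]}}

```text
t: 38.1
tcp_pos: [0.5001, -0.0188, 0.1024]
tool_rot: [0.181, -0.683, 0.683, -0.182]
force: [3.8, 1.4, -9.8]
finger_gap: 0.344
```

Call:
{"fn": "send_rows", "kwargs": {"plan": [{"linear": [-0.08,-0.13,0.0],"roll": 0},{"linear": [-0.08,-0.13,0.0],"roll": 0},{"linear": [-0.08,-0.14,0.0],"roll": 0},{"linear": [-0.09,-0.13,0.0],"roll": 0},{"linear": [-0.1,-0.13,0.0],"roll": 0}]}}

```text
t: 38.72
tcp_pos: [0.5105, -0.0126, 0.1222]
tool_rot: [-0.182, 0.684, -0.683, 0.181]
force: [1.6, 0.8, -7.9]
finger_gap: 0.343
```

Call:
{"fn": "send_rows", "kwargs": {"plan": [{"linear": [-0.01,0.0,-0.25],"roll": 0.42},{"linear": [0.0,0.0,-0.25],"roll": 0.43},{"linear": [-0.01,0.0,-0.24],"roll": 0.42},{"linear": [0.0,0.0,-0.25],"roll": 0.43},{"linear": [-0.01,0.0,-0.25],"roll": 0.42}]}}

```text
t: 39.35
tcp_pos: [0.4954, 0.0217, 0.1221]
tool_rot: [-0.105, 0.699, -0.699, 0.103]
force: [0.9, -0.1, -7.6]
finger_gap: 0.344
```

Call:
{"fn": "send_rows", "kwargs": {"plan": [{"linear": [0.0,0.0,-0.25],"roll": 0.43},{"linear": [-0.01,0.0,-0.25],"roll": 0.42},{"linear": [0.0,0.0,-0.25],"roll": 0.43},{"linear": [-0.01,0.0,-0.24],"roll": 0.42},{"linear": [-0.01,0.0,-0.25],"roll": 0.42}]}}

```text
t: 39.98
tcp_pos: [0.4884, 0.0582, 0.1221]
tool_rot: [0.027, -0.707, 0.707, -0.025]
force: [0.1, -0.4, -7.6]
finger_gap: 0.34
```

Call:
{"fn": "send_rows", "kwargs": {"plan": [{"linear": [0.0,0.0,-0.25],"roll": 0.43},{"linear": [-0.01,0.0,-0.25],"roll": 0.42},{"linear": [0.0,0.0,-0.25],"roll": 0.43},{"linear": [-0.01,0.0,-0.25],"roll": 0.42},{"linear": [0.0,0.0,-0.24],"roll": 0.43}]}}

```text
t: 40.6
tcp_pos: [0.4896, 0.0954, 0.1221]
tool_rot: [-0.052, -0.705, 0.705, 0.054]
force: [1.6, 1.2, -8.0]
finger_gap: 0.341
```

```bash
python3 - <<'E'
from k import *
p,s=pose();print(p,s["force"])
im=manip.snapshot("side")
cv2.imwrite("pics/s16.png",cv2.resize(im[90:260,200:360],None,fx=3.5,fy=3.5))
E
```

```text
[4.89628414e-01 9.53559359e-02 1.22071188e-01 1.71441993e+02] [ 1.64172384  1.19825061 -7.99923715]
```

View pics/s16.png

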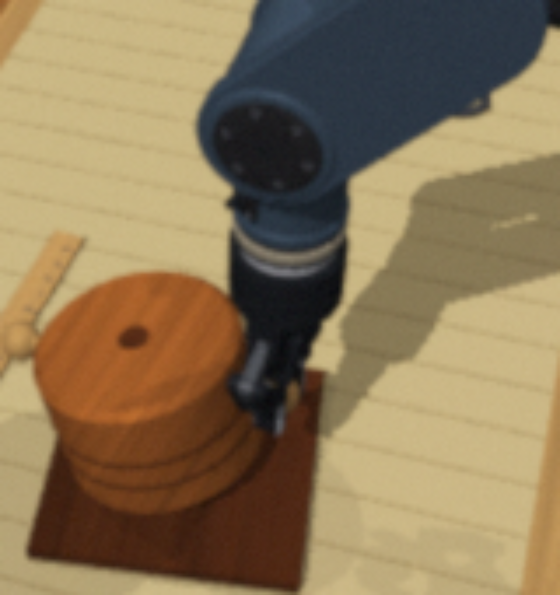

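Swing went cleanly; the pivot held. Now setting it down.

Call:
{"fn": "send_rows", "kwargs": {"plan": [{"linear": [0.09,0.13,0.0],"roll": 0},{"linear": [0.09,0.13,0.0],"roll": 0},{"linear": [0.08,0.13,0.0],"roll": 0},{"linear": [0.08,0.14,0.0],"roll": 0},{"linear": [0.08,0.13,0.0],"roll": 0}]}}

```text
t: 41.28
tcp_pos: [0.4772, 0.097, 0.1019]
tool_rot: [-0.052, -0.705, 0.705, 0.053]
force: [-3.6, 0.9, -4.3]
finger_gap: 0.34
```

Call:
{"fn": "send_rows", "kwargs": {"plan": [{"linear": [0.07,0.13,0.0],"roll": 0},{"linear": [0.07,0.14,0.0],"roll": 0},{"linear": [0.06,0.13,0.0],"roll": 0},{"linear": [0.06,0.13,0.0],"roll": 0},{"linear": [0.06,0.12,0.0],"roll": 0}]}}

```text
t: 41.9
tcp_pos: [0.468, 0.0985, 0.0828]
tool_rot: [-0.052, -0.705, 0.705, 0.052]
force: [-8.4, 0.7, 33.6]
finger_gap: 0.342
```

Call:
{"fn": "send_rows", "kwargs": {"plan": [{"linear": [0,0.03,0],"roll": 0},{"linear": [0,0,0],"roll": 0},{"linear": [0,0,0],"roll": 0},{"linear": [0,0,0],"roll": 0},{"linear": [0,0,0],"roll": 0}]}}

```text
t: 42.52
tcp_pos: [0.4681, 0.0985, 0.0829]
tool_rot: [-0.052, -0.705, 0.705, 0.052]
force: [-6.5, 0.9, 7.9]
finger_gap: 0.345
```

Call:
{"fn": "send_rows", "kwargs": {"plan": [{"linear": [0,0,0],"roll": 0},{"linear": [0,0,0],"roll": 0},{"linear": [0,0,0],"roll": 0},{"linear": [0,-0.7,0],"roll": 0},{"linear": [0,-0.9,0],"roll": 0}], "claw": 62}}

```text
t: 43.15
tcp_pos: [0.4688, 0.0983, 0.1298]
tool_rot: [-0.052, -0.705, 0.705, 0.053]
force: [0.7, -0.1, 0.0]
finger_gap: 0.723
```

Call:
{"fn": "send_rows", "kwargs": {"plan": [{"linear": [0,-0.9,0],"roll": 0},{"linear": [0,-0.9,0],"roll": 0},{"linear": [0,-0.5,0.4],"roll": 0},{"linear": [0,0,0.9],"roll": 0},{"linear": [0,0,0.9],"roll": 0}]}}

```text
t: 43.78
tcp_pos: [0.4587, 0.032, 0.1988]
tool_rot: [-0.052, -0.705, 0.705, 0.052]
force: [0.4, -0.0, -0.3]
finger_gap: 0.724
```

Call:
{"fn": "send_rows", "kwargs": {"plan": [{"linear": [0,0,0.9],"roll": 0},{"linear": [0,0,0.9],"roll": 0},{"linear": [0,0,0.9],"roll": 0},{"linear": [0,0,0.9],"roll": 0},{"linear": [0,0,0.5],"roll": 0}]}}

```text
t: 44.4
tcp_pos: [0.4403, -0.0901, 0.1985]
tool_rot: [0.053, 0.705, -0.705, -0.053]
force: [0.1, 0.0, 0.3]
finger_gap: 0.727
```

```bash
python3 - <<'E'
from k import *
p,s=pose();print(p,s["t"])
im=manip.snapshot("side")
cv2.imwrite("pics/s17.png",cv2.resize(im[130:280,190:340],None,fx=4,fy=4,interpolation=cv2.INTER_CUBIC))
cv2.imwrite("pics/t17.png",cv2.resize(manip.snapshot("top")[140:280,180:340],None,fx=4,fy=4,interpolation=cv2.INTER_CUBIC))
E
```

```text
[ 4.40311145e-01 -9.01049795e-02  1.98513693e-01  1.71398196e+02] 44.4
```

View pics/s17.png

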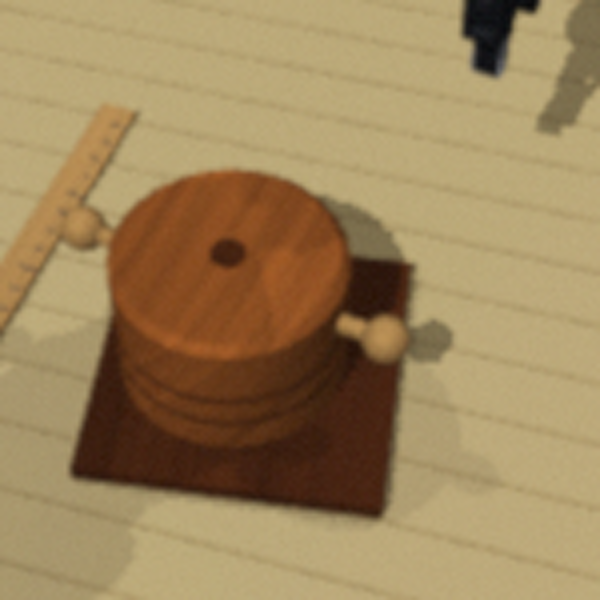

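View pics/t17.png

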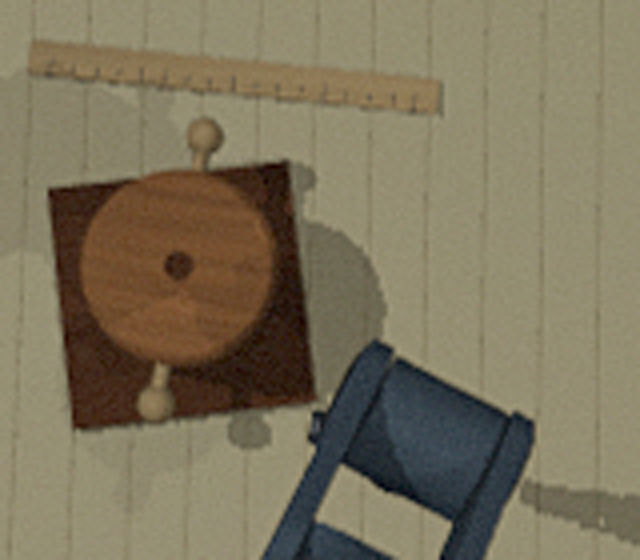

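```bash
python3 - <<'E'
from k import *
S=lambda x,y,z:cr("side",x,y,4,190,130,z); T=lambda x,y,z:cr("top",x,y,4,180,140,z)
fit(S(384,339,.094),S(82,227,.094)); fit(T(156,402,.094),T(205,135,.094))
print(bf(S(228,252,.124)[:2],0),bf(T(178,265,.124)[:2],0))
B=np.mean([T(49,189,.014),T(287,162,.014),T(316,400,.014),T(76,429,.014)],0); print("board ctr",B)
# heights by triangulating balls & hole
def tri(s,t):
    o1,d1=ray("side",190+(s[0]+.5)/4-.5,130+(s[1]+.5)/4-.5);o2,d2=ray("top",180+(t[0]+.5)/4-.5,140+(t[1]+.5)/4-.5)
    A=np.stack([d1,-d2],1);k=np.linalg.lstsq(A,o2-o1,rcond=None)[0]; return (o1+k[0]*d1+o2+k[1]*d2)/2
print(tri((384,339),(156,402)),tri((82,227),(205,135)),tri((228,252),(178,265)))
E
```

```text
c [0.58088893 0.08098471] phi -8.45475884964924 len 0.22466798415263345 board [15.5 -7.4 17. ]
c [0.57958874 0.08179219] phi -8.420769960426703 len 0.22354915350225213 board [14.3 -6.4 16.9]
[14.6 -7.8  8.5] [13.3 -5.6  8.5]
board ctr [0.56454504 0.08405089 0.014     ]
[0.46932293 0.09814474 0.09492571] [0.69060112 0.06557385 0.09557919] [0.5787871  0.08245004 0.12667525]
```

```bash
python3 - <<'E'
from station import manip
print(manip.sign_off())
E
```

```text
the job is handed in; nothing more can be done
None
```

The form is on the board, upright and let go. I handed the job in at about 44.5 s and the sign-off gave no verdict.

**Walk:** It took five rocking steps by turns: near, far, near, far, near. Each raised the handle about 4 to 4.6 cm while the form leaned at most about 15°. The third step put the near rim up on the board edge, and the fourth and fifth pivoted on the board.

**Final position:** The side and top pictures agree. The form's centre is about 14.5 mm and 7 mm off the board's centre along its sides. The 156 mm foot therefore lies wholly on the 210 mm board, with at least about 12 mm to spare.

**Upright:** Both ball handles measured about 95 mm high (94 expected), level with each other. The gripper was open and clear. The ruler looked unmoved in the final top view and the shears in a side view during the fourth step. I did not look at the basket again, but the arm stayed well away from it.

**Things that did not go exactly as planned:**
- **Pivot slip:** In the fourth step the pivot appears to have slipped about 8 mm, and the arm sagged about 3 mm before I corrected for it.
- **Long step:** That fourth step was also the longest. The form turned roughly 68° and its centre moved about 90 mm.
- **Set-down force:** The last set-down showed a brief force of about 34 N through the fingers.

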